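# Put the rubbing stones away in the bench cupboard

### The job

Put all the rubbing stones lying on the bench away in the lidded steel box in the cupboard: swing the right-hand door open to at least square, then press down the flush bolt in the left door's edge and swing that door open just as far, and draw the tray fully out. Lift the loose lid off the box and lay it on the bench, put every stone in the box, put the lid back on so that it sits down flat, and push the tray fully home, leaving both doors open. Leave the plaster rosette where it is and knock over neither the baluster nor the mallet.

Things in the scene. Friction and masses are not known exactly. Their poses are not given: they have to be found in the camera images.
- cupboard_front (a point): A low grey two-door steel cupboard fixed to the bench, 360 mm wide, 230 deep, 240 high; place and turn vary. Point: middle of the carcass's front edge at bench level; x into the cupboard, y left (seen from the robot), z up. Carcass: x 0 to 230, y -180 to 180. Shut doors: x -34 to 0, z 46 to 232. The bolt's steel keeper on the top's front edge: x -13 to 30, y -20 to 6, z to 243 mm.
- active_door (a joint): Angle of the right-hand (active) door, 178 mm wide, 34 mm thick: 0 shut, grows as it swings out towards the robot, stops at 2.05 rad; 1.57 is square to the front. A thin cover strip on its free edge laps over the left door's edge. Friction 0.15 N m; it stays where it is left.
- active_hinge (a point): Hinge axis (vertical) of the right-hand door, at the right front corner of the carcass, 212 mm above the bench. The axes turn with the door: when shut they are those of cupboard_front; y runs from the hinge along the door to its free edge, -x out of its front face.
- active_handle (a point): Middle of the right-hand door's handle: a level round steel bar, 11 mm thick, 90 mm long, 35 mm off the door's front face, 212 mm above the bench (20 mm below the door's top edge), 105 mm from the hinge along the door, 69 mm in front of the hinge plane. Axes as active_hinge: the bar lies along y.
- passive_door (a joint): Angle of the left-hand (passive) door, built like the other: 0 shut, grows as it swings out towards the robot, stops at 2.05 rad. It cannot open while the right-hand door covers it or while its bolt is up.
- passive_hinge (a point): Hinge axis (vertical) of the left-hand door, at the left front corner of the carcass, 212 mm above the bench. The axes turn with the door: when shut they are those of cupboard_front; -y runs from the hinge along the door to its free edge, -x out of its front face.
- passive_handle (a point): Middle of the left-hand door's handle, the same bar as on the other door: 100 mm from the hinge along the door, 69 mm in front of the hinge plane, 212 mm above the bench. Axes as passive_hinge: the bar lies along y.
- bolt (a joint): Travel of the left-hand door's flush bolt: 0 is up (shot into the keeper at the cupboard's top edge, door locked), 0.016 m is fully down (released). It moves straight down, against about 3 N of friction, and stays where it is left. It clears the keeper after about 8 mm.
- bolt_thumb (a point): Middle of the top face of the bolt's brass thumb piece, 16 (x) by 22 (y) by 10 mm high, 214 mm above the bench when up. It stands out of the 14 mm thick lip at the left door's free edge, hidden behind the right door's cover strip until that door is open; then pressed from above. The lip's face is 9 mm behind it (+x), the door's thick part begins 25 mm to its left. Axes as passive_hinge.
- tray (a joint): How far the sliding tray is drawn out of the cupboard: 0 fully home, 0.20 m fully out. About 2 N of friction. It is nearly as wide as the cupboard, so both doors must be open for it.
- tray_knob (a point): Middle of the head of the round wooden knob on the tray's front: head 28 mm across, 15 mm long (x), centred 23 mm in front of the tray's front on a 14 mm neck; 86 mm above the bench. With the tray home it lies 10 mm inside the carcass's front edge, under the top (whose underside is at 220 mm). x points into the cupboard; the tray slides out along -x.
- box_mouth (a point): Centre of the mouth of the open steel stone box fixed on the tray: 125 (x) by 230 mm (y) outside, walls and floor 5 mm, inside 115 by 220 mm and 66 mm deep; rim 128 mm above the bench. Axes as cupboard_front. With the tray home it lies under the cupboard's top; with the tray fully out it is wholly in front of the carcass.
- lid_knob (a point): Middle of the head of the round wooden knob on the box's loose steel lid: head 30 mm across, 15 mm high, on a 16 mm neck. Lid: a plate 137 (x) by 242 (y) by 6 mm, 0.4 kg, with a panel 105 by 210 mm, 5 mm deep, under it that drops into the box's mouth. The point is on the lid's axis, 30 mm above lid_seat, 35 mm above the lid's lowest face; z points up out of the knob.
- lid_seat (a point): Centre of the underside of the lid's plate. With the lid on the box it coincides with box_mouth; with the lid lying on the bench it is 5 mm above the bench.
- baluster_foot (a point): A turned plaster baluster model, 170 mm high and 64 mm across, standing to the left; this point is the centre of its underside, z up along it. Bystander.
- dummy_foot (a point): An iron mallet (carver's dummy), 157 mm high and 68 mm across, standing head down to the right; this point is the centre of its underside, z up along it. Bystander.
- cast_foot (a point): A fragile plaster rosette cast, a disc 110 mm across and 31 mm high, lying to the right; this point is the centre of its underside. Bystander.
- stone1_center (a point): A grey rubbing stone (abrasive block) lying flat on the bench, 100 mm (x) by 40 mm (y) by 28 mm (z), about 0.26 kg; this point is its centre. Two to four of the four stones are there; an absent one has no pose.
- stone2_center (a point): Another such rubbing stone, or absent.
- stone3_center (a point): Another such rubbing stone, or absent.
- stone4_center (a point): Another such rubbing stone, or absent.

How it is judged:
On the way, in this order (a step that is already met when the one before it is completed fails the run):
1. the right-hand (active) door is swung open (value of joint active_door above 1.45 rad), for 0.2 s.
2. the left-hand door's flush bolt is pressed down (value of joint bolt above 0.012 m), for 0.2 s.
3. the left-hand (passive) door is swung open (value of joint passive_door above 1.45 rad), for 0.2 s.
4. the tray is drawn fully out (value of joint tray above 0.185 m), for 0.2 s.
5. the lid is off the box and lies on the bench (height (world z) of lid_seat below 0.015 m and angle between lid_seat's own z axis and vertical below 0.1 rad and contact force between box_lid and the fingers below 0.1 N), for 0.2 s.
6. every stone is in the box (x of stone1_center in the frame of box_mouth between -0.055 and 0.055 m and y of stone1_center in the frame of box_mouth between -0.105 and 0.105 m and z of stone1_center in the frame of box_mouth between -0.072 and -0.018 m and x of stone2_center in the frame of box_mouth between -0.055 and 0.055 m and y of stone2_center in the frame of box_mouth between -0.105 and 0.105 m and z of stone2_center in the frame of box_mouth between -0.072 and -0.018 m and x of stone3_center in the frame of box_mouth between -0.055 and 0.055 m and y of stone3_center in the frame of box_mouth between -0.105 and 0.105 m and z of stone3_center in the frame of box_mouth between -0.072 and -0.018 m and x of stone4_center in the frame of box_mouth between -0.055 and 0.055 m and y of stone4_center in the frame of box_mouth between -0.105 and 0.105 m and z of stone4_center in the frame of box_mouth between -0.072 and -0.018 m), for 0.2 s.
7. the lid is back on the box, let go (z of lid_seat in the frame of box_mouth between -0.006 and 0.004 m and x of lid_seat in the frame of box_mouth between -0.009 and 0.009 m and y of lid_seat in the frame of box_mouth between -0.009 and 0.009 m and angle between the z axis of lid_seat and the z axis of box_mouth, either way round below 0.05 rad and angle between the x axis of lid_seat and the x axis of box_mouth, either way round below 0.15 rad and contact force between box_lid and the fingers below 0.1 N), for 0.2 s.
At the end, for the whole second after the job is handed in: Every stone present lies inside the box (below its rim), the lid sits flat on the box (within 9 mm of centre, its plate within 6 mm of the rim), the tray is within 8 mm of fully home, both doors are open at least about square (over 1.4 rad), and all is at rest (all of step 6 and z of lid_seat in the frame of box_mouth between -0.006 and 0.004 m and x of lid_seat in the frame of box_mouth between -0.009 and 0.009 m and y of lid_seat in the frame of box_mouth between -0.009 and 0.009 m and angle between the z axis of lid_seat and the z axis of box_mouth, either way round below 0.05 rad and angle between the x axis of lid_seat and the x axis of box_mouth, either way round below 0.15 rad and value of joint each of active_door, passive_door above 1.4 rad and value of joint tray below 0.008 m and linear speed of box_lid below 0.02 m/s); the robot touches nothing.
It fails at once if the plaster rosette is shifted by more than 30 mm (distance of cast_foot from where it was at the start of the episode above 0.03 m).
It fails at once if the baluster or the mallet is knocked over (angle between any of baluster_foot, dummy_foot's own z axis and vertical above 0.6 rad).
Of stone1, stone2, stone3, stone4 only 2 to 4 are there at a start; the rules pass over those that are not, and their reading is None.
At some moment in a run one of stone1, stone2, stone3, stone4 may be knocked a few centimetres aside while the robot is not near it.
Once in a run the grip may slacken for a moment while it holds something.
It also fails if it takes over 210 s, if anything falls off the work surface, if the arm or the gripper's body presses on something with over 40 N, if the wrist force passes 120 N, or if a joint passes its speed limit or range.

### The arm

A 7-joint arm with a two-finger parallel gripper is mounted at the origin on the work surface. World frame = base frame: x ahead of the robot, y to its left, z up, the work surface at z = 0. Lengths are in m, angles in rad, forces in N, time in s.
With the tool pointing down it reaches from about 0.35 to 0.9 m from the base axis. Payload 19.9 kg.
Tool frame: the origin (TCP) lies midway between the tips of the shut fingers; the grasp point (between the pads) lies robot.grasp_offset behind it (robot.grasp_offset is the distance from the TCP to the grasp point, in m); z points along the fingers, y is the line along which they close (so a half turn about z gives the same grasp; the last joint's range is limited). The gripper opens to 85 mm and grips with 20 to 120 N. Pads are 22 mm wide; open, the fingers measure 114 mm over their backs; the gripper's body (76 mm by 85 mm) begins 54 mm behind the grasp point. The pads swing forward as they close: fully open they stand 13 mm farther back than shut.
Start: joints at [1.288, 0.417, -0.01, 1.614, 0.005, 1.111, -0.053], TCP at [0.149, -0.607, 0.231] pointing down, gripper open.
Joint ranges: [-2.81, 2.81], [-0.39, 2.02], [-1.27, 1.25], [0.06, 2.57], [-1.19, 4.33], [0.19, 2], [-2.82, 2.82]. Speed limits (rad/s): [1.89, 1.89, 2.39, 2.39, 3.01, 3.01, 3.01].

### API

Orientations are given as a unit quaternion [w, x, y, z].
In Python, from bench import robot, snapshot, get_calibration, sign_off gives the robot as it stands.
- The arm moves only by the tool apply_moves, never from a script. Its argument "steps" is text: rows parted by semicolons, each of 6 numbers parted by spaces: the shift along the tool's x, y, z in units of 20 cm (1.0 is 20 cm), then the turn, a rotation vector about the tool's x, y, z in units of 60 degrees (1.0 is 60 degrees). In form: x y z rx ry rz; .... A call has 1 to 5 rows; each row shifts and turns the commanded pose from where the row before left it, along the tool's axes as they then stand; what a row does not reach is not made up. A row lasts 1/8 s, in which the tool goes at most 62.5 mm and 10.7 degrees, less where a joint would pass 70% of its speed; a pose out of reach is approached as far as the arm can. A call with a number of a shift or a turn outside -1 to 1 is refused whole. A call with a gripper value outside its range is refused whole. "grip" is the closure, from 0 (fully open) to 1 (shut), set as the call begins (left out, the last holds). The fingers move at their own pace and stop on an object; "grip_force" is the grip in N (left out, the last holds). Time passes only in rows, so rows that do not move let the fingers close. It gives the time, the measured TCP pose, the force, the opening and the grip force at its end, in the units of the state.
- robot.get_obs(): the state, without advancing time (a new reading comes with each control period).
- snapshot(name): name is "scene" or "top" or "wrist"; returns (picture, depth): 480x640x3 uint8, red, green, blue; 480x640 float32, m along the optical axis (not along the pixel's ray), 0 where there is no reading.
- get_calibration(name): a dict with "fov_y" (degrees; the focal length in pixels is half the picture's height over the tangent of half this angle, whatever the lens; pixels are square), "cx", "cy" (the principal point, pixels), "view" (4x4, takes a point from world to camera coordinates). Camera axes: x right, y up, looking along -z (the intrinsics and any distortion apply to the point x, -y, -z); pixel columns grow to the right and rows downward; lengths in m; the calibration is good to about 2 mm. A picture is of the moment at which its call begins: read the wrist's pose just before it. get_calibration takes no time and is no camera call; for the wrist camera it gives the pose at the moment of the call.
- sign_off(): hands the job in; it is judged then, once.
The state is a dict: "time": time; "qpos": joint angles; "qvel": joint speeds; "tau": joint torques, N m; "tool_pos": TCP position; "tool_rot": TCP orientation; "force": force on the tool from outside, world axes, zero at the start; "moment": the same for the moment, N m; "width": finger opening in m; "grip_force": force on a finger pad.
Only numpy, scipy, OpenCV 4.12 (cv2) and the standard library are available. Lean on these libraries where they do the work, as an engineer would, in place of code of your own. Each camera call takes 0.05 s, during which the arm holds its last target. There are 200 camera calls.

## Working session

There is one attempt and no reset: what is moved stays moved. The work goes in short steps, Python scripts to look and compute and a tool call to move; the robot and the scene stay as the last step left them, time stands still between calls to the robot, and variables do not carry over. Pictures are saved under pics/ and viewed, at most 14 in all, crops included, and the job is handed in when it is done.

Besides the shell and the picture viewer there is one more tool, called after ">>>" as name(argument=value, ...) on one line, values as JSON. apply_moves: Moves the arm, as the interface text tells. Its arguments: {"type":"object","properties":{"steps":{"type":"string"},"grip":{"type":"number"},"grip_force":{"type":"number"}},"required":["steps"]}

```bash
ls; mkdir -p pics; cat > h.py <<'E'
import numpy as np, cv2
from bench import robot, snapshot, get_calibration, sign_off
from scipy.spatial.transform import Rotation as R
def snap(name, f=None):
    c=get_calibration(name); p,d=snapshot(name)
    if f: cv2.imwrite('pics/'+f,p[:,:,::-1])
    return p,d,c
def cloud(d,c):
    f=240/np.tan(np.radians(c['fov_y'])/2)
    v,u=np.mgrid[0:480,0:640]
    P=np.stack([(u-c['cx'])/f*d,-(v-c['cy'])/f*d,-d],-1)
    V=np.array(c['view']); W=(P-V[:3,3])@V[:3,:3]
    W[d==0]=np.nan
    return W
E
python3 - <<'E'
from h import *
o=robot.get_obs(); print(o, robot.grasp_offset)
for n in('scene','top'):
    p,d,c=snap(n,n+'1.png'); print(n,{k:(v if np.ndim(v)==0 else np.round(v,3).tolist()) for k,v in c.items()}); np.savez(n+'1.npz',p=p,W=cloud(d,c))
E
```

```text
pics
{'time': 0.0, 'qpos': array([ 1.28850501,  0.41797158, -0.01028623,  1.61418759,  0.00467512,
        1.11070248, -0.05299371]), 'qvel': array([ 0.00120777,  0.00011023,  0.0018061 , -0.0006584 ,  0.00052431,
       -0.00085312, -0.00032081]), 'tau': array([-2.11087689e-03, -8.64429331e+01,  6.77159652e-01, -4.34880638e+01,
        1.89699163e-02,  7.56472000e-03,  1.05335803e-04]), 'tool_pos': array([ 0.14894569, -0.60662577,  0.2306562 ]), 'tool_rot': array([-6.12223761e-04,  9.92761710e-01,  1.20099127e-01, -1.12896755e-04]), 'force': array([-0.25945983,  0.19309554,  0.48081717]), 'moment': array([ 0.09640378, -0.00768333, -0.01946339]), 'grip_force': 0.0, 'width': 0.08559177313404687} 0.0187
scene {'fov_y': 48.5413449337976, 'cx': 321.3504316307205, 'cy': 239.63940306429845, 'view': [[0.972, 0.236, -0.008, -0.524], [-0.18, 0.762, 0.622, 0.021], [0.153, -0.603, 0.783, -1.467], [0.0, 0.0, 0.0, 1.0]]}
top {'fov_y': 54.84878182252567, 'cx': 318.3857056967066, 'cy': 240.47603995989542, 'view': [[0.016, -1.0, -0.019, -0.01], [0.996, 0.014, 0.09, -0.536], [-0.09, -0.021, 0.996, -1.39], [0.0, 0.0, 0.0, 1.0]]}
```

View pics/scene1.png

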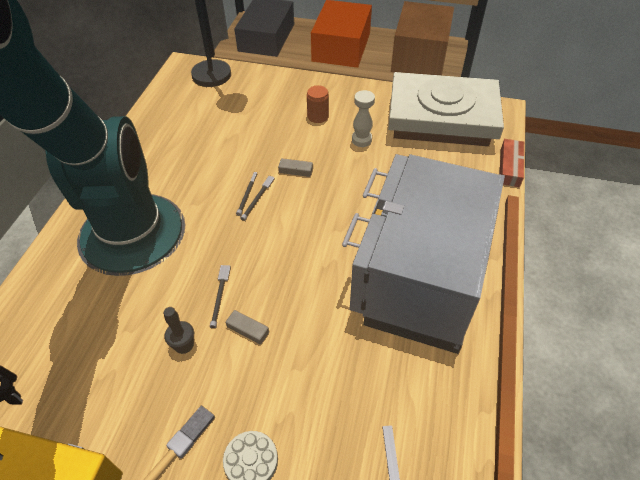

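View pics/top1.png

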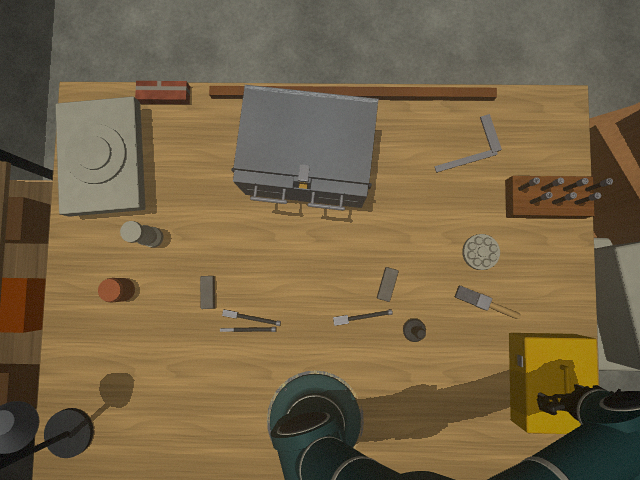

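```bash
python3 - <<'E'
from h import *
for n in('top','scene'):
    W=np.load(n+'1.npz')['W']; z=W[...,2]
    print(n,'bench z',np.nanmedian(z[(np.abs(z)<.03)]))
    m=(z>.225)&(z<.25)&(W[...,0]>.4)&(np.abs(W[...,1])<.35)
    k,l,s,ce=cv2.connectedComponentsWithStats(m.astype(np.uint8))
    i=1+np.argmax(s[1:,4]); P=W[l==i]
    print('top z',np.median(P[:,2])); r=cv2.minAreaRect((P[:,:2]*1000).astype(np.float32)); print(r, cv2.boxPoints(r).round().tolist())
    m=(z>.018)&(z<.04)&(W[...,0]>.15)&(W[...,0]<.75)
    m=cv2.morphologyEx(m.astype(np.uint8),cv2.MORPH_OPEN,np.ones((3,3)))
    k,l,s,ce=cv2.connectedComponentsWithStats(m)
    for i in range(1,k):
        if s[i,4]>80:
            P=W[l==i]; r=cv2.minAreaRect((P[:,:2]*1000).astype(np.float32)); print(ce[i].round(),s[i,4],np.round(r[0]),np.round(r[1]),round(r[2],1),np.median(P[:,2]).round(4))
E
```

```text
top bench z 0.0005815707241132351
top z 0.23953865116678486
((785.5556640625, 30.88525390625), (369.84002685546875, 266.57666015625), 84.17860412597656) [[634.0, -140.0], [899.0, -167.0], [937.0, 201.0], [672.0, 228.0]]
[482. 251.] 927 [ 508. -499.] [105. 106.] 15.4 0.0258
[387. 284.] 441 [ 407. -214.] [ 40. 100.] 74.4 0.0275
[207. 292.] 449 [374. 335.] [97. 41.] 1.8 0.0279
scene bench z 0.0011800266794393971
top z 0.24017311183198126
((787.0807495117188, 30.711441040039062), (374.3037109375, 264.4549255371094), 84.09638977050781) [[636.0, -142.0], [899.0, -169.0], [938.0, 203.0], [675.0, 230.0]]
[360. 137.] 108 [541. 498.] [36. 54.] 83.1 0.0251
[295. 165.] 373 [378. 333.] [ 52. 101.] 88.9 0.0281
[247. 325.] 678 [ 410. -215.] [ 41. 100.] 75.6 0.0284
[379. 323.] 139 [ 713. -140.] [ 6. 74.] 82.8 0.0296
[250. 457.] 2182 [ 511. -495.] [108.  97.] 18.7 0.0258
[179. 443.] 255 [ 362. -505.] [37. 39.] 64.6 0.0208
```

```bash
cat >> h.py <<'E'
def pose(o=None):
    o=o or robot.get_obs(); q=o['tool_rot']; return np.array(o['tool_pos']),R.from_quat([q[1],q[2],q[3],q[0]])
def down(yaw): # yaw = direction of tool y (closing line) in world, degrees; tool z down
    a=np.radians(yaw); y=np.array([np.cos(a),np.sin(a),0]); z=np.array([0,0,-1.]); return R.from_matrix(np.stack([np.cross(y,z),y,z],1))
def plan(pts,start=None,smax=.28,rmax=.16):
    """pts: list of (xyz, yaw or Rotation); prints rows"""
    p,r=start or pose(); out=[]
    for t,y in pts:
        rt=y if isinstance(y,R) else (r if y is None else down(y)); t=np.array(t,float)
        dv=(r.inv()*rt).as_rotvec(); n=int(max(np.ceil(np.linalg.norm(t-p)/.2/smax),np.ceil(np.linalg.norm(dv)/np.radians(60)/rmax),1))
        p0,r0=p,r; 
        for i in range(1,n+1):
            tp=p0+(t-p0)*i/n; tr=r0*R.from_rotvec(dv*i/n)
            s=np.round(r.inv().apply(tp-p)/.2,3); w=np.round((r.inv()*tr).as_rotvec()/np.radians(60),3)
            out.append(np.r_[s,w]); p=p+r.apply(s*.2); r=r*R.from_rotvec(w*np.radians(60))
    for i in range(0,len(out),5): print('; '.join(' '.join('%g'%(v+0.) for v in a) for a in out[i:i+5]))
    return p,r
PSI=np.radians(-5.85); F=np.array([.689,.041])
def toW(x,y,z): c,s=np.cos(PSI),np.sin(PSI); return np.array([F[0]+c*x-s*y,F[1]+s*x+c*y,z])
def toC(W): c,s=np.cos(PSI),np.sin(PSI); d=W[...,:2]-F; return np.stack([c*d[...,0]+s*d[...,1],-s*d[...,0]+c*d[...,1],W[...,2]],-1)
E
python3 - <<'E'
from h import *
for n in('top','scene'):
    C=toC(np.load(n+'1.npz')['W'])
    m=(C[...,2]>.195)&(C[...,2]<.225)&(C[...,0]<-.055)&(C[...,0]>-.09)
    for s in(1,-1):
        P=C[m&(C[...,1]*s>0)&(abs(C[...,1])<.15)]; print(n,s,len(P),np.round(np.median(P,0),4),np.round(np.percentile(P,[3,97],axis=0),3).tolist())
    # front edge / back / sides of the top
    T=C[(C[...,2]>.236)&(C[...,2]<.2415)&(abs(C[...,1])<.2)&(C[...,0]>-.05)&(C[...,0]<.25)]
    for y in(-.12,-.06,.06,.12):
        q=T[abs(T[:,1]-y)<.015]; print(y,np.percentile(q[:,0],[1,99]).round(4))
    for x in(.05,.15):
        q=T[abs(T[:,0]-x)<.02]; print(x,np.percentile(q[:,1],[.5,99.5]).round(4))
print(toW(-.069,-.075,.212))
plan([((.149,-.607,.33),None),(np.r_[toW(-.069,-.075,0)[:2],.33],np.degrees(PSI)),(np.r_[toW(-.069,-.075,0)[:2],.27],None)])
E
```

```text
top 1 176 [-0.0705  0.082   0.2162] [[-0.076, 0.036, 0.211], [-0.057, 0.127, 0.221]]
top -1 174 [-0.0703 -0.0735  0.2162] [[-0.076, -0.119, 0.212], [-0.056, -0.029, 0.221]]
-0.12 [-0.0011  0.2256]
-0.06 [-0.0028  0.2262]
0.06 [-0.0037  0.2266]
0.12 [-0.0013  0.2246]
0.05 [-0.1767  0.1802]
0.15 [-0.1762  0.1796]
scene 1 162 [-0.0662  0.0776  0.2168] [[-0.073, 0.032, 0.211], [-0.057, 0.126, 0.221]]
scene -1 197 [-0.0666 -0.0788  0.2171] [[-0.073, -0.122, 0.212], [-0.057, -0.03, 0.221]]
-0.12 [0.0021 0.2291]
-0.06 [0.0029 0.2287]
0.06 [0.0029 0.2288]
0.12 [0.0015 0.2295]
0.05 [-0.1792  0.1794]
0.15 [-0.1791  0.1791]
[ 0.61271501 -0.02657662  0.212     ]
0 0.001 -0.248 0 0 0; 0 0 -0.248 0 0 0; 0.21 -0.162 0 0 0 -0.084; 0.224 -0.142 0 0 0 -0.084; 0.235 -0.123 0 0 0 -0.083
0.245 -0.102 0.001 0 0 -0.084; 0.253 -0.079 0 0 0 -0.084; 0.259 -0.057 0 0 0 -0.084; 0.264 -0.035 0 0 0 -0.083; 0.265 -0.011 0 0 0 -0.084
0.265 0.012 0 0 -0.001 -0.084; 0.263 0.036 0 -0.001 0 -0.084; 0.258 0.058 0 0 0 -0.083; 0.253 0.081 0 0 0 -0.084; 0.245 0.102 0 0 0 -0.084
0.235 0.124 0 0 0 -0.084; 0 0 0.15 0 0 0; 0 0 0.15 0 0 0
```

>>> apply_moves(steps="0 0 -0.25 0 0 0; 0 0 -0.25 0 0 0; 0.21 -0.162 0 0 0 -0.084; 0.224 -0.142 0 0 0 -0.084; 0.235 -0.123 0 0 0 -0.083", grip=0.68, grip_force=60)

```text
time: 0.72
tool_pos: [0.2492, -0.4811, 0.331]
tool_rot: [-0.0, 0.968, 0.251, -0.0]
force: [0.4, -0.1, 0.4]
width: 0.0274
grip_force: 0.0
```

>>> apply_moves(steps="0.245 -0.102 0 0 0 -0.084; 0.253 -0.079 0 0 0 -0.084; 0.259 -0.057 0 0 0 -0.084; 0.264 -0.035 0 0 0 -0.083; 0.265 -0.011 0 0 0 -0.084")

```text
time: 1.35
tool_pos: [0.4147, -0.2737, 0.3312]
tool_rot: [-0.0, 0.89, 0.455, -0.0]
force: [1.3, -1.1, -0.6]
width: 0.0274
grip_force: 0.0
```

>>> apply_moves(steps="0.265 0.012 0 0 0 -0.084; 0.263 0.036 0 0 0 -0.084; 0.258 0.058 0 0 0 -0.083; 0.253 0.081 0 0 0 -0.084; 0.245 0.102 0 0 0 -0.084")

```text
time: 1.98
tool_pos: [0.5804, -0.0667, 0.3311]
tool_rot: [-0.0, 0.77, 0.638, -0.0]
force: [0.5, -1.2, -0.0]
width: 0.0272
grip_force: 0.0
```

>>> apply_moves(steps="0.235 0.124 0 0 0 -0.084; 0 0 0 0 0 0; 0 0 0 0 0 0")

```text
time: 2.35
tool_pos: [0.6126, -0.0269, 0.3308]
tool_rot: [-0.0, 0.742, 0.67, -0.0]
force: [0.1, -0.3, 0.0]
width: 0.0275
grip_force: 0.0
```

```bash
python3 - <<'E'
from h import *
p,r=pose(); print(p,robot.get_obs()['width'],robot.get_obs()['qpos'].round(2))
p_,d,c=snap('wrist','w1.png'); print(np.round(np.linalg.inv(np.array(c['view'])),3).tolist(),c['fov_y'])
C=toC(cloud(d,c)); np.save('w1.npy',C)
m=(C[...,2]>.2)&(C[...,2]<.225)&(C[...,0]<-.055)&(C[...,0]>-.09)
P=C[m]; print(len(P), np.median(P,0) if len(P) else 0,np.percentile(P,[3,97],axis=0))
plan([(np.r_[toW(-.069,-.075,0)[:2],.193],np.degrees(PSI))])
E
```

```text
[ 0.61258942 -0.02690341  0.33076968] 0.027476457654470536 [ 0.44  0.38 -0.6   1.5   0.22  1.33 -0.28]
[[0.995, 0.096, 0.032, 0.621], [-0.102, 0.947, 0.304, 0.051], [-0.001, -0.306, 0.952, 0.473], [0.0, 0.0, 0.0, 1.0]] 67.35321021674969
3517 [-0.06734479 -0.03414664  0.21627144] [[-0.07312414 -0.11508137  0.21290458]
 [-0.0571634   0.07219129  0.2182169 ]]
0.002 0 0.23 0 0 0; 0.001 0.001 0.23 0 0 -0.001; 0.002 0 0.23 -0.001 0 0
```

>>> apply_moves(steps="0.002 0 0.23 0 0 0; 0 0.001 0.23 0 0 0; 0.002 0 0.23 0 0 0; 0 0 0 0 0 0")

```text
time: 2.9
tool_pos: [0.6124, -0.0272, 0.1919]
tool_rot: [-0.0, 0.743, 0.67, -0.001]
force: [-0.7, 0.2, -0.3]
width: 0.0276
grip_force: 0.0
```

>>> apply_moves(steps="0 0 0 0 0 0; 0 0 0 0 0 0; 0 0 0 0 0 0", grip=1)

```text
time: 3.28
tool_pos: [0.6132, -0.0267, 0.1937]
tool_rot: [0.0, 0.742, 0.67, -0.0]
force: [0.4, -6.5, 1.7]
width: 0.0088
grip_force: 58.8
```

>>> apply_moves(steps="-0.06 -0.078 0 0 0 -0.15; 0 0 0 0 0 0")

```text
time: 3.52
tool_pos: [0.5961, -0.0376, 0.1937]
tool_rot: [0.001, 0.687, 0.727, -0.0]
force: [4.0, -5.2, -1.6]
width: 0.0092
grip_force: 59.9
```

>>> apply_moves(steps="-0.06 -0.078 0 0 0 -0.15; -0.06 -0.078 0 0 0 -0.15; -0.06 -0.078 0 0 0 -0.15; -0.06 -0.078 0 0 0 -0.15; -0.06 -0.078 0 0 0 -0.15")

```text
time: 4.15
tool_pos: [0.5481, -0.1188, 0.1938]
tool_rot: [0.002, 0.355, 0.935, 0.001]
force: [27.8, -3.5, -21.1]
width: 0.009
grip_force: 58.8
```

>>> apply_moves(steps="-0.06 -0.078 0 0 0 -0.15; -0.06 -0.078 0 0 0 -0.15; -0.06 -0.078 0 0 0 -0.15; -0.06 -0.078 0 0 0 -0.15; -0.06 -0.078 0 0 0 -0.15")

```text
time: 4.78
tool_pos: [0.5711, -0.2103, 0.1937]
tool_rot: [0.002, -0.031, 1.0, 0.001]
force: [16.7, 11.9, -9.1]
width: 0.0092
grip_force: 60.3
```

>>> apply_moves(steps="0 0 0 0 0 0; 0 0 0 0 0 0")

```text
time: 5.03
tool_pos: [0.571, -0.21, 0.1937]
tool_rot: [0.002, -0.028, 1.0, 0.001]
force: [11.3, 5.1, -5.7]
width: 0.0091
grip_force: 60.5
```

>>> apply_moves(steps="0 0 0 0 0 0; 0 0 0 0 0 0; 0 0 0 0 0 0", grip=0.68)

```text
time: 5.4
tool_pos: [0.5693, -0.2115, 0.1933]
tool_rot: [-0.0, -0.028, 1.0, -0.0]
force: [0.4, 0.3, -0.2]
width: 0.0272
grip_force: 0.0
```

>>> apply_moves(steps="0 0 -0.25 0 0 0; 0 0 -0.25 0 0 0; 0 0 -0.25 0 0 0; 0 0 0 0 0 0")

```text
time: 5.9
tool_pos: [0.5705, -0.2112, 0.347]
tool_rot: [0.002, -0.028, 1.0, -0.001]
force: [-0.7, 0.1, -0.1]
width: 0.0275
grip_force: 0.0
```

```bash
python3 - <<'E'
from h import *
plan([(toW(-.06,-.007,.34),90-5.85)])
E
```

```text
-0.072 0.248 0.007 0 0.001 0.03; -0.064 0.25 0.006 -0.001 0.001 0.03; -0.056 0.252 0.007 0 0.001 0.03; -0.048 0.253 0.007 0 0.001 0.03; -0.041 0.255 0.007 -0.001 0.001 0.03
```

>>> apply_moves(steps="-0.072 0.248 0.007 0 0.001 0.03; -0.064 0.25 0.006 -0.001 0.001 0.03; -0.056 0.252 0.007 0 0.001 0.03; -0.048 0.253 0.007 0 0.001 0.03; -0.041 0.255 0.007 -0.001 0.001 0.03", grip=1)

```text
time: 6.52
tool_pos: [0.6275, 0.0414, 0.3358]
tool_rot: [-0.003, 0.052, 0.999, 0.001]
force: [0.3, -1.0, -0.0]
width: -0.0002
grip_force: 0.0
```

>>> apply_moves(steps="0 0 0 0 0 0; 0 0 0 0 0 0")

```text
time: 6.78
tool_pos: [0.6274, 0.0396, 0.3359]
tool_rot: [-0.003, 0.051, 0.999, 0.001]
force: [0.1, -0.4, -0.3]
width: -0.0002
grip_force: 0.0
```

```bash
python3 - <<'E'
from h import *
p,r=pose(); print(p,toC(p))
p_,d,c=snap('wrist','w2.png')
C=toC(cloud(d,c)); np.savez('w2.npz',C=C,p=p_)
hsv=cv2.cvtColor(p_,cv2.COLOR_RGB2HSV)
m=(C[...,2]>.205)&(C[...,2]<.22)&(abs(C[...,1]+.0)<.04)&(C[...,0]<-.005)&(C[...,0]>-.05)
P=C[m]; print(m.sum()); print(np.percentile(P,[2,50,98],axis=0).round(4)); v,u=np.nonzero(m); print(u.min(),u.max(),v.min(),v.max(),np.median(hsv[m],0))
E
```

```text
[0.62736068 0.03960694 0.33591876] [-0.06117632 -0.00766836  0.33591876]
1132
[[-0.0373 -0.0221  0.2056]
 [-0.0226 -0.0006  0.2136]
 [-0.0128  0.0395  0.2194]]
301 382 244 292 [ 22.  176.5 108. ]
```

View pics/w2.png

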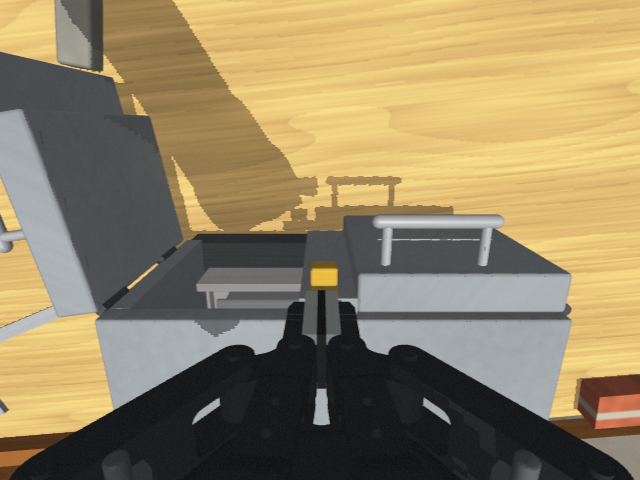

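```bash
python3 - <<'E'
from h import *
z=np.load('w2.npz'); C=z['C']; hsv=cv2.cvtColor(z['p'],cv2.COLOR_RGB2HSV)
m=(hsv[...,1]>140)&(C[...,2]>.2115)&(C[...,2]<.2165)&(abs(C[...,1])<.05)
P=C[m]; print(m.sum(),np.percentile(P,[3,50,97],axis=0).round(4))
b=P.mean(0); print(b)
p,r=pose()
t=toW(-.029,-.0075,.225); q=plan([(np.r_[t[:2],.27],90-5.85),(t,90-5.85)])
plan([(np.r_[t[:2],.199],None)],start=q,smax=.03)
E
```

```text
555 [[-0.0301 -0.0158  0.212 ]
 [-0.0221 -0.0054  0.2137]
 [-0.0137  0.0043  0.2152]]
[-0.02199064 -0.00553195  0.21370073]
-0.081 0.002 0.165 0.001 -0.003 0; -0.081 0.002 0.164 0 -0.003 -0.001; 0 0 0.225 0 0 0
0 0 0.026 0 0 0; 0 0 0.026 0 0 0; 0 0 0.026 0 0 0; 0 0 0.026 0 0 0; 0 0 0.026 0 0 0
```

>>> apply_moves(steps="-0.08 0.002 0.165 0 -0.003 0; -0.08 0.005 0.165 0 -0.003 0; 0 0 0.225 0 0 0; 0 0 0 0 0 0")

```text
time: 7.32
tool_pos: [0.658, 0.0364, 0.2226]
tool_rot: [-0.002, 0.052, 0.999, 0.0]
force: [-0.0, 0.3, 0.8]
width: -0.0
grip_force: 0.0
```

>>> apply_moves(steps="0 0 0.026 0 0 0; 0 0 0.026 0 0 0; 0 0 0.026 0 0 0; 0 0 0.026 0 0 0; 0 0 0.022 0 0 0")

```text
time: 7.95
tool_pos: [0.6594, 0.0383, 0.2001]
tool_rot: [0.001, 0.051, 0.999, 0.001]
force: [0.8, -2.0, 3.2]
width: -0.0001
grip_force: 1.4
```

>>> apply_moves(steps="0 0 0 0 0 0; 0 0 0 0 0 0; 0 0 0 0 0 0")

```text
time: 8.32
tool_pos: [0.6592, 0.0385, 0.2002]
tool_rot: [0.0, 0.051, 0.999, 0.001]
force: [-0.4, 0.2, -0.4]
width: -0.0001
grip_force: 0.0
```

>>> apply_moves(steps="0 0 0.006 0 0 0; 0 0 0 0 0 0; 0 0 0 0 0 0; 0 0 -0.27 0 0 0; 0 0 -0.27 0 0 0")

```text
time: 8.95
tool_pos: [0.6588, 0.0382, 0.3081]
tool_rot: [-0.0, 0.051, 0.999, 0.001]
force: [0.1, -0.5, 0.9]
width: 0.0003
grip_force: 0.0
```

>>> apply_moves(steps="0 0 0 0 0 0", grip=0.68)

```text
time: 9.07
tool_pos: [0.6603, 0.039, 0.3112]
tool_rot: [0.003, 0.051, 0.999, 0.001]
force: [-0.4, -0.4, -1.9]
width: 0.0168
grip_force: 0.0
```

```bash
python3 - <<'E'
from h import *
p,r=pose(); print(p,robot.get_obs()['qpos'].round(2))
t=toW(-.068,.08,.31); plan([(t,-5.85)])
E
```

```text
[0.66028347 0.03898893 0.31124422] [ 0.49  0.57 -0.92  1.4   0.46  1.38  1.04]
0.02 0.042 0.001 0.001 0 0.15; 0.026 0.039 0 0 0.001 0.15; 0.032 0.035 0.001 0.001 0 0.15; 0.037 0.028 0 0.001 0 0.15; 0.041 0.023 0.001 0 0 0.15
0.044 0.016 0 0.001 0.001 0.15; 0.046 0.009 0.001 0.001 0 0.15; 0.047 0.002 0.001 0.001 0 0.15; 0.046 -0.006 0 0 0.001 0.15; 0.045 -0.013 0.001 0.001 0 0.15
```

>>> apply_moves(steps="0.02 0.042 0.001 0.001 0 0.15; 0.026 0.039 0 0 0.001 0.15; 0.032 0.035 0.001 0.001 0 0.15; 0.037 0.028 0 0.001 0 0.15; 0.041 0.023 0.001 0 0 0.15")

```text
time: 9.7
tool_pos: [0.6434, 0.0826, 0.3058]
tool_rot: [-0.001, 0.431, 0.902, -0.001]
force: [-0.0, 0.1, 1.1]
width: 0.0276
grip_force: 0.0
```

>>> apply_moves(steps="0.044 0.016 0 0.001 0.001 0.15; 0.046 0.009 0.001 0.001 0 0.15; 0.047 0.002 0.001 0.001 0 0.15; 0.046 -0.006 0 0 0.001 0.15; 0.045 -0.013 0.001 0.001 0 0.15")

```text
time: 10.32
tool_pos: [0.6281, 0.1268, 0.3052]
tool_rot: [-0.002, 0.744, 0.668, -0.003]
force: [-0.1, -0.3, 0.4]
width: 0.0276
grip_force: 0.0
```

>>> apply_moves(steps="0 0 0 0 0 0; 0 0 0 0 0 0")

```text
time: 10.58
tool_pos: [0.6284, 0.1262, 0.3055]
tool_rot: [-0.002, 0.741, 0.672, -0.002]
force: [-0.3, 0.3, -0.3]
width: 0.0274
grip_force: 0.0
```

```bash
python3 - <<'E'
from h import *
p,r=pose(); o=robot.get_obs(); print(toC(p),o['qpos'].round(2),o['width'])
t=toW(-.068,.08,.193); q=plan([(t,-5.85)])
print(q[1].as_matrix().round(3).tolist())
E
```

```text
[-0.0689213   0.07855789  0.30551403] [ 0.19  0.46 -0.62  1.46  0.27  1.32 -0.55] 0.02736420885062097
0.003 0.003 0.188 -0.002 0 0.001; 0.002 0.002 0.187 -0.002 0.001 0.001; 0.003 0.002 0.188 -0.002 0 0.002
[[0.102, 0.995, 0.0], [0.995, -0.102, -0.0], [-0.0, 0.0, -1.0]]
```

>>> apply_moves(steps="0.003 0.003 0.188 -0.002 0 0.001; 0.002 0.002 0.188 -0.002 0 0.001; 0.003 0.002 0.188 -0.002 0 0.002; 0 0 0 0 0 0")

```text
time: 11.08
tool_pos: [0.6297, 0.1274, 0.1918]
tool_rot: [0.0, 0.743, 0.67, -0.0]
force: [0.2, 0.8, 1.3]
width: 0.0276
grip_force: 0.0
```

>>> apply_moves(steps="0 0 0 0 0 0; 0 0 0 0 0 0; 0 0 0 0 0 0", grip=1)

```text
time: 11.45
tool_pos: [0.629, 0.1275, 0.1929]
tool_rot: [0.0, 0.743, 0.669, -0.001]
force: [-4.6, -1.9, 2.2]
width: 0.009
grip_force: 58.5
```

>>> apply_moves(steps="0.03 -0.037 0 0 0 0.075; 0.03 -0.037 0 0 0 0.075; 0 0 0 0 0 0")

```text
time: 11.82
tool_pos: [0.6152, 0.1411, 0.1928]
tool_rot: [0.0, 0.794, 0.608, -0.002]
force: [-10.5, -6.5, 5.5]
width: 0.009
grip_force: 59.3
```

Door free and moving; continue the swing.

>>> apply_moves(steps="0.06 -0.074 0 0 0 0.15; 0.06 -0.074 0 0 0 0.15; 0.06 -0.074 0 0 0 0.15; 0.06 -0.074 0 0 0 0.15; 0.06 -0.074 0 0 0 0.15")

```text
time: 12.45
tool_pos: [0.5855, 0.2311, 0.1928]
tool_rot: [0.0, 0.966, 0.257, -0.002]
force: [-13.5, -0.5, 6.0]
width: 0.0088
grip_force: 59.3
```

>>> apply_moves(steps="0.06 -0.074 0 0 0 0.15; 0.06 -0.074 0 0 0 0.15; 0.06 -0.074 0 0 0 0.15; 0.06 -0.074 0 0 0 0.15; 0.06 -0.074 0 0 0 0.15")

```text
time: 13.08
tool_pos: [0.6289, 0.3155, 0.1929]
tool_rot: [-0.0, 0.991, -0.132, -0.001]
force: [-7.5, 3.5, 2.9]
width: 0.0089
grip_force: 59.2
```

>>> apply_moves(steps="0 0 0 0 0 0; 0 0 0 0 0 0")

```text
time: 13.32
tool_pos: [0.629, 0.3156, 0.1929]
tool_rot: [-0.001, 0.992, -0.129, -0.001]
force: [-8.5, 9.4, 1.3]
width: 0.0086
grip_force: 59.7
```

>>> apply_moves(steps="0 0 0 0 0 0; 0 0 0 0 0 0; 0 0 0 0 0 0", grip=0.68)

```text
time: 13.7
tool_pos: [0.6306, 0.3127, 0.1929]
tool_rot: [0.001, 0.991, -0.131, 0.0]
force: [-0.2, -0.3, -0.1]
width: 0.0274
grip_force: 0.0
```

>>> apply_moves(steps="0 0 -0.26 0 0 0; 0 0 -0.26 0 0 0; 0 0 -0.26 0 0 0; 0 0 0 0 0 0")

```text
time: 14.2
tool_pos: [0.6314, 0.3138, 0.3536]
tool_rot: [-0.002, 0.991, -0.131, 0.003]
force: [-1.2, 0.3, -1.0]
width: 0.0273
grip_force: 0.0
```

```bash
python3 - <<'E'
from h import *
p,r=pose(); o=robot.get_obs(); print(toC(p),o['qpos'].round(2),o['width'])
p_,d,c=snap('top','top2.png'); np.savez('top2.npz',W=cloud(d,c),p=p_)
p_,d,c=snap('scene'); np.savez('scene2.npz',W=cloud(d,c),p=p_)
E
```

```text
[-0.0851088   0.26553878  0.35360159] [-0.35  0.51 -0.25  1.22  0.12  1.43 -2.42] 0.027279871617220886
```

View pics/top2.png

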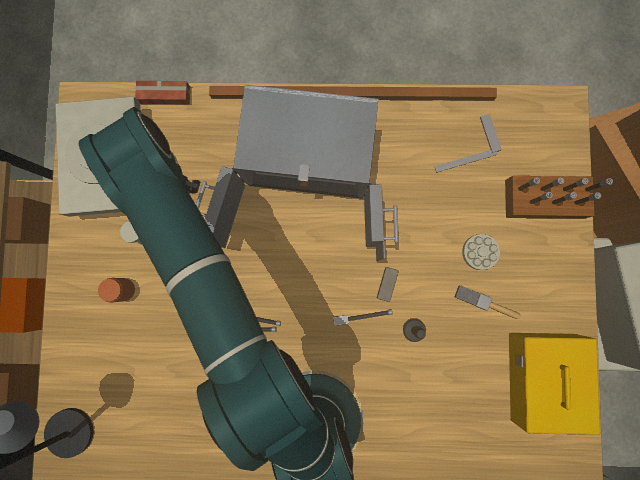

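```bash
cat >> h.py <<'E'
def tilt(deg,yaw0=84.15): # tool y along yaw0, tool z tipped deg from down towards cupboard +x
    return down(yaw0)*R.from_euler('y',-deg,degrees=True)
E
python3 - <<'E'
from h import *
print(toC(F[None,:].repeat(1,0) if 0 else np.r_[F,0]+0), tilt(45).as_matrix().round(3).tolist())
q=plan([(toW(-.10,.13,.33),-10),(toW(-.11,0,.25),84.15),(toW(-.066,0,.162),tilt(45))])
W=np.load('scene2.npz')['W']; C=toC(W); m=(C[...,2]>.07)&(C[...,2]<.105)&(abs(C[...,1])<.05)&(C[...,0]>-.03)&(C[...,0]<.03); print(m.sum(), C[m].mean(0) if m.any() else '')
E
```

```text
[0. 0. 0.] [[-0.703, 0.102, 0.703], [0.072, 0.995, -0.072], [-0.707, 0.0, -0.707]]
0.004 0.068 0.009 0 0 -0.158; -0.007 0.067 0.01 0 0 -0.159; -0.019 0.065 0.009 0 0 -0.158; -0.029 0.061 0.01 0.001 0 -0.159; -0.038 0.056 0.009 0 0 -0.158
-0.047 0.049 0.01 0 0 -0.159; -0.055 0.04 0.009 0 0 -0.158; -0.06 0.03 0.01 0 0 -0.159; -0.065 0.02 0.009 0 0 -0.158; -0.067 0.009 0.01 0 0 -0.158
-0.065 0 0.04 0 0 -0.157; -0.064 -0.011 0.04 0 0 -0.157; -0.062 -0.022 0.04 0 0 -0.157; -0.057 -0.031 0.04 0 0 -0.157; -0.052 -0.04 0.04 0 0 -0.157
-0.044 -0.048 0.04 0 0 -0.157; -0.036 -0.054 0.04 0 0 -0.157; -0.026 -0.06 0.04 0 0 -0.157; -0.016 -0.063 0.04 0 0 -0.157; -0.006 -0.065 0.039 0 0 -0.157
-0.044 0 0.088 0 -0.15 0; -0.03 0 0.094 0 -0.15 0; -0.014 0 0.097 0 -0.15 0; 0.001 -0.001 0.099 0 -0.15 0; 0.016 0 0.097 0 -0.15 0
0
```

>>> apply_moves(steps="0.004 0.068 0.009 0 0 -0.158; -0.007 0.067 0.01 0 0 -0.159; -0.019 0.065 0.009 0 0 -0.158; -0.029 0.061 0.01 0.001 0 -0.159; -0.038 0.056 0.009 0 0 -0.158", grip=0.4)

```text
time: 14.92
tool_pos: [0.6161, 0.2463, 0.3379]
tool_rot: [0.0, 0.959, 0.282, -0.001]
force: [0.3, 0.0, 0.2]
width: 0.0512
grip_force: 0.0
```

>>> apply_moves(steps="-0.047 0.049 0.01 0 0 -0.159; -0.055 0.04 0.009 0 0 -0.158; -0.06 0.03 0.01 0 0 -0.159; -0.065 0.02 0.009 0 0 -0.158; -0.067 0.009 0.01 0 0 -0.158")

```text
time: 15.55
tool_pos: [0.6022, 0.18, 0.3284]
tool_rot: [-0.0, 0.764, 0.645, -0.001]
force: [0.3, -0.5, 0.3]
width: 0.051
grip_force: 0.0
```

>>> apply_moves(steps="-0.065 0 0.04 0 0 -0.157; -0.064 -0.011 0.04 0 0 -0.157; -0.062 -0.022 0.04 0 0 -0.157; -0.057 -0.031 0.04 0 0 -0.157; -0.052 -0.04 0.04 0 0 -0.157")

```text
time: 16.18
tool_pos: [0.5904, 0.1159, 0.2883]
tool_rot: [-0.001, 0.443, 0.896, -0.0]
force: [0.1, 0.5, 0.3]
width: 0.0514
grip_force: 0.0
```

>>> apply_moves(steps="-0.044 -0.048 0.04 0 0 -0.157; -0.036 -0.054 0.04 0 0 -0.157; -0.026 -0.06 0.04 0 0 -0.157; -0.016 -0.063 0.04 0 0 -0.157; -0.006 -0.065 0.039 0 0 -0.157")

```text
time: 16.8
tool_pos: [0.5787, 0.0519, 0.2486]
tool_rot: [-0.001, 0.048, 0.999, 0.0]
force: [-0.7, 0.4, 0.9]
width: 0.0512
grip_force: 0.0
```

>>> apply_moves(steps="-0.044 0 0.088 0 -0.15 0; -0.03 0 0.094 0 -0.15 0; -0.014 0 0.097 0 -0.15 0; 0.001 -0.001 0.099 0 -0.15 0; 0.016 0 0.097 0 -0.15 0")

```text
time: 17.42
tool_pos: [0.6188, 0.0354, 0.1798]
tool_rot: [0.31, 0.059, 0.948, -0.036]
force: [0.3, -1.5, -0.1]
width: 0.0511
grip_force: 0.0
```

```bash
python3 - <<'E'
from h import *
p,r=pose(); o=robot.get_obs(); print(toC(p),r.as_matrix().round(3).tolist(),o['qpos'].round(2),o['width'])
p_,d,c=snap('wrist','w3.png'); C=toC(cloud(d,c)); np.savez('w3.npz',C=C,p=p_)
m=(C[...,2]>.06)&(C[...,2]<.11)&(abs(C[...,1])<.05)&(C[...,0]>-.02)&(C[...,0]<.02)
print(m.sum(),np.percentile(C[m],[2,50,98],axis=0).round(4)); v,u=np.nonzero(m); print(u.min(),u.max(),v.min(),v.max())
E
```

```text
[-0.06926182 -0.01275956  0.17984198] [[-0.801, 0.134, 0.584], [0.088, 0.99, -0.105], [-0.592, -0.033, -0.805]] [ 0.19  0.29 -0.46  2.13  1.22  0.38  0.15] 0.051107538712303
1104 [[ 0.0028 -0.0109  0.0751]
 [ 0.0043  0.0013  0.0908]
 [ 0.0166  0.0139  0.0996]]
330 365 223 260
```

View pics/w3.png

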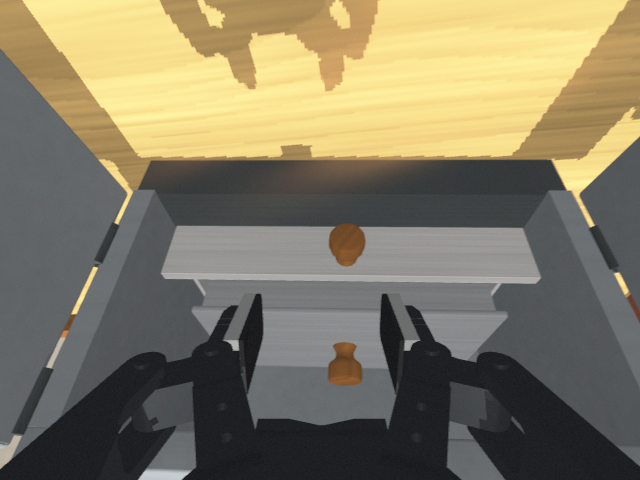

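```bash
cat > pull.py <<'E'
from h import *
p,r=pose()
def T(d,t,b=.0127,y=.0013): a=np.radians(t); return (toW(.010-d+b*np.sin(a),y,.086-b*np.cos(a)),tilt(t))
print('approach'); q=plan([T(.0,36,-.06),T(0,36)],smax=.15)
print('pull'); q=plan([T(.05,36),T(.10,22),T(.15,10),T(.199,0)],start=q,smax=.12)
E
python3 pull.py
```

```text
approach
-0.014 0.029 0.102 -0.015 0.003 -0.003; -0.015 0.027 0.102 -0.015 0.003 -0.002; -0.015 0.026 0.103 -0.015 0.003 -0.003; 0 0 0.121 0 0 0; 0 0 0.121 0 0 0
0 0 0.121 0 0 0
pull
0.067 0 -0.049 0 0 0; 0.068 0 -0.049 0 0 0; 0.067 0 -0.049 0 0 0; 0.073 0 -0.049 0 0.078 0; 0.076 0 -0.044 0 0.077 0
0.079 0 -0.037 0 0.078 0; 0.082 0 -0.032 0 0.067 0; 0.084 0 -0.025 0 0.066 0; 0.085 0 -0.021 0 0.067 0; 0.084 0 -0.014 0 0.056 0
0.085 0 -0.01 0 0.055 0; 0.085 0.001 -0.004 0 0.056 0
```

>>> apply_moves(steps="-0.014 0.029 0.102 -0.015 0.003 -0.003; -0.015 0.027 0.102 -0.015 0.003 -0.002; -0.015 0.026 0.103 -0.015 0.003 -0.003; 0 0 0 0 0 0; 0 0 0 0 0 0")

```text
time: 18.1
tool_pos: [0.6645, 0.0455, 0.1368]
tool_rot: [0.307, 0.048, 0.951, -0.015]
force: [-0.0, -0.9, 0.7]
width: 0.0514
grip_force: 0.0
```

```bash
python3 pull.py; python3 -c "
from h import *
print(toC(pose()[0]),pose()[1].as_matrix()[:,2],robot.get_obs()['qpos'].round(2))"
```

```text
approach
0.008 -0.003 0.008 0.001 -0.004 0.001; 0 0 0.121 0 0 0; 0 0 0.121 0 0 0; 0 0 0.121 0 0 0
pull
0.068 0 -0.049 0 0 0; 0.067 0 -0.049 0 0 0; 0.068 0 -0.049 0 0 0; 0.072 0 -0.049 0 0.078 0; 0.077 0 -0.044 0 0.077 0
0.079 0 -0.037 0 0.078 0; 0.082 0 -0.032 0 0.067 0; 0.083 0 -0.025 0 0.066 0; 0.086 0 -0.02 0 0.067 0; 0.084 0 -0.015 0 0.056 0
0.085 0 -0.009 0 0.055 0; 0.085 0 -0.005 0 0.056 0
[-0.02482953  0.00196578  0.13679904] [ 0.58126506 -0.05830882 -0.81162246] [ 0.15  0.43 -0.41  2.06  1.37  0.33  0.04]
```

>>> apply_moves(steps="0.008 -0.003 0.008 0.001 -0.004 0.001; 0 0 0.121 0 0 0; 0 0 0.121 0 0 0; 0 0 0.121 0 0 0; 0 0 0 0 0 0")

```text
time: 18.73
tool_pos: [0.7068, 0.0405, 0.0749]
tool_rot: [0.308, 0.049, 0.95, -0.016]
force: [-0.6, 0.8, -0.3]
width: 0.0516
grip_force: 0.0
```

>>> apply_moves(steps="0 0 0 0 0 0; 0 0 0 0 0 0; 0 0 0 0 0 0", grip=1, grip_force=40)

```text
time: 19.1
tool_pos: [0.7069, 0.0408, 0.0771]
tool_rot: [0.31, 0.048, 0.95, -0.016]
force: [-6.3, -0.8, 4.6]
width: 0.0259
grip_force: 38.7
```

>>> apply_moves(steps="0.068 0 -0.049 0 0 0; 0.067 0 -0.049 0 0 0; 0.068 0 -0.049 0 0 0; 0 0 0 0 0 0")

```text
time: 19.6
tool_pos: [0.6568, 0.0458, 0.0772]
tool_rot: [0.31, 0.048, 0.949, -0.016]
force: [-2.1, 0.2, 2.5]
width: 0.0258
grip_force: 42.7
```

```bash
python3 -c "
from h import *
print(toC(pose()[0]),pose()[1].as_matrix()[:,2],robot.get_obs()['qpos'].round(2))"
```

```text
[-0.03257113  0.00150608  0.07719476] [ 0.58663901 -0.05978541 -0.80763877] [ 0.13  0.53 -0.39  2.1   1.82  0.35 -0.4 ]
```

>>> apply_moves(steps="0.072 0 -0.049 0 0.078 0; 0.077 0 -0.044 0 0.077 0; 0.079 0 -0.037 0 0.078 0; 0.082 0 -0.032 0 0.067 0; 0.083 0 -0.025 0 0.066 0")

```text
time: 20.23
tool_pos: [0.5818, 0.0535, 0.0743]
tool_rot: [0.145, 0.051, 0.988, -0.009]
force: [3.9, -0.1, 22.1]
width: 0.026
grip_force: 44.7
```

>>> apply_moves(steps="0.086 0 -0.02 0 0.067 0; 0.084 0 -0.015 0 0.056 0; 0.085 0 -0.009 0 0.055 0; 0.085 0 -0.005 0 0.056 0; 0 0 0 0 0 0")

```text
time: 20.85
tool_pos: [0.5145, 0.0603, 0.0715]
tool_rot: [0.025, 0.052, 0.998, -0.004]
force: [-1.1, 3.5, 52.1]
width: 0.0261
grip_force: 49.9
```

```bash
python3 -c "
from h import *
print(toC(pose()[0]),pose()[1].as_matrix()[:,2],robot.get_obs()['qpos'].round(2))"
```

```text
[-0.17556822  0.0014371   0.07149752] [ 0.04888676 -0.00984269 -0.99875583] [ 0.41  0.54 -0.74  2.02  0.57  0.74  0.79]
```

>>> apply_moves(steps="0 0 -0.02 0 0 0; 0.03 0 0 0 0 0; 0.03 0 0 0 0 0; 0 0 0 0 0 0; 0 0 0 0 0 0")

```text
time: 21.48
tool_pos: [0.4997, 0.0618, 0.0719]
tool_rot: [0.022, 0.052, 0.998, -0.003]
force: [5.2, 11.0, -2.2]
width: 0.0259
grip_force: 45.5
```

```bash
python3 -c "
from h import *
print(toC(pose()[0]),pose()[1].as_matrix()[:,2],robot.get_obs()['qpos'].round(2))"
```

```text
[-0.19043863  0.00134878  0.07194859] [ 0.04374299 -0.00889192 -0.99900325] [ 0.42  0.52 -0.74  2.05  0.56  0.73  0.79]
```

>>> apply_moves(steps="0 0 0 0 0 0; 0 0 0 0 0 0; 0 0 -0.2 0 0.022 0; 0 0 -0.25 0 0.022 0; 0 0 -0.25 0 0 0", grip=0.35)

```text
time: 22.1
tool_pos: [0.4961, 0.0611, 0.2124]
tool_rot: [-0.003, 0.053, 0.999, -0.003]
force: [0.7, -0.1, 0.7]
width: 0.0552
grip_force: 0.0
```

>>> apply_moves(steps="0 0 -0.25 0 0 0; -0.15 0 -0.1 0 0 0; -0.15 0 -0.1 0 0 0; 0 0 0 0 0 0; 0 0 0 0 0 0")

```text
time: 22.72
tool_pos: [0.5558, 0.0556, 0.3]
tool_rot: [-0.003, 0.052, 0.999, -0.004]
force: [-0.3, 0.6, 1.2]
width: 0.0556
grip_force: 0.0
```

```bash
python3 - <<'E'
from h import *
p,r=pose(); print(toC(p),r.as_matrix()[:,2])
p_,d,c=snap('wrist','w4.png'); C=toC(cloud(d,c)); np.savez('w4.npz',C=C,p=p_)
hsv=cv2.cvtColor(p_,cv2.COLOR_RGB2HSV)
m=(C[...,2]>.155)&(C[...,2]<.172)&(abs(C[...,1])<.1)&(C[...,0]>-.2)&(C[...,0]<-.0)&(hsv[...,1]>100)
print('lidknob',m.sum(),np.percentile(C[m],[2,50,98],axis=0).round(4)); v,u=np.nonzero(m); print(u.min(),u.max(),v.min(),v.max())
m=(C[...,2]>.128)&(C[...,2]<.14)&(abs(C[...,1])<.16)&(C[...,0]>-.25)&(C[...,0]<-.0)
P=C[m]; print('lid',cv2.minAreaRect((P[:,:2]*1000).astype(np.float32)),np.median(P[:,2]))
E
```

```text
[-0.13398305  0.00097671  0.30001793] [-0.00646897 -0.00676201 -0.99995621]
lidknob 964 [[-0.1072 -0.0113  0.157 ]
 [-0.0956  0.0012  0.1656]
 [-0.0809  0.0137  0.167 ]]
307 340 253 288
lid ((-92.81209564208984, 1.6959915161132812), (137.41397094726562, 242.0605926513672), 0.06503553688526154) 0.1338350958137045
```

View pics/w4.png

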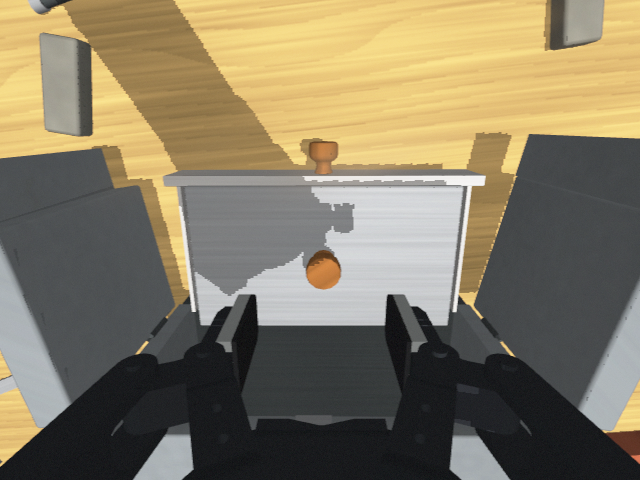

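```bash
python3 - <<'E'
from h import *
d=np.load('top1.npz'); W=d['W']; hsv=cv2.cvtColor(d['p'],cv2.COLOR_RGB2HSV)
m=((hsv[...,1]<70)|(hsv[...,2]<60))&(W[...,0]>.2)&(W[...,0]<.46)&(abs(W[...,1])<.42)&(W[...,2]<.05)
k,l,s,ce=cv2.connectedComponentsWithStats(m.astype(np.uint8))
for i in range(1,k):
    if s[i,4]>25: P=W[l==i]; C=toC(P); print(s[i,4],P.min(0).round(3),P.max(0).round(3),'C',C.min(0).round(3)[:2],C.max(0).round(3)[:2])
print(toW(-.295,0,0))
q=plan([(toW(-.0935,.0013,.2),84.15),(toW(-.0935,.0013,.141),84.15)],smax=.2)
E
```

```text
417 [ 0.356 -0.242  0.015] [ 0.459 -0.182  0.04 ] C [-0.305 -0.306] [-0.203 -0.255]
426 [0.326 0.312 0.01 ] [0.423 0.357 0.036] C [-0.392  0.235] [-0.293  0.286]
243 [0.277 0.111 0.   ] [0.32 0.29 0.02] C [-0.418  0.029] [-0.39   0.209]
270 [ 0.281 -0.226  0.002] [ 0.329 -0.05   0.021] C [-0.396 -0.304] [-0.331 -0.13 ]
185 [0.256 0.125 0.001] [0.272 0.296 0.019] C [-0.456  0.04 ] [-0.424  0.21 ]
[0.39553632 0.07106771 0.        ]
-0.069 0.002 0.166 -0.002 -0.002 -0.001; -0.068 0.002 0.167 -0.003 -0.002 -0.001; -0.068 0.001 0.166 -0.002 -0.002 -0.001; 0 0 0.148 0 0 0; 0 0 0.147 0 0 0
```

>>> apply_moves(steps="-0.069 0.002 0.166 -0.002 -0.002 -0.001; -0.068 0.002 0.167 -0.003 -0.002 -0.001; -0.068 0.001 0.166 -0.002 -0.002 -0.001; 0 0 0.148 0 0 0; 0 0 0.147 0 0 0")

```text
time: 23.4
tool_pos: [0.5963, 0.0517, 0.1403]
tool_rot: [0.0, 0.051, 0.999, -0.0]
force: [0.5, 0.5, 0.1]
width: 0.0557
grip_force: 0.0
```

>>> apply_moves(steps="0 0 0 0 0 0; 0 0 0 0 0 0; 0 0 0 0 0 0; 0 0 0 0 0 0", grip=1, grip_force=70)

```text
time: 23.9
tool_pos: [0.5973, 0.0517, 0.1422]
tool_rot: [0.001, 0.051, 0.999, -0.0]
force: [0.4, 0.6, -3.8]
width: 0.0272
grip_force: 69.0
```

```bash
python3 - <<'E'
from h import *
p,r=pose(); print(toC(p),r.as_matrix()[:,2])
z=p[2]
q=plan([(np.r_[p[:2],z+.07],84.15),(toW(-.295,.01,z+.07),84.15)],smax=.18)
q=plan([(toW(-.295,.01,z-.113),84.15),(toW(-.295,.01,z-.121),84.15)],smax=.2,start=q)
E
```

```text
[-0.09226655  0.001272    0.14224842] [ 2.28480855e-03 -2.40592552e-04 -9.99997361e-01]
0 0 -0.175 0 0.001 0; -0.001 0 -0.175 0 0.001 0; 0.169 0.007 0 0 0 0; 0.169 0.007 0 0 0 0; 0.169 0.008 0 0 0 0
0.169 0.007 0 0 0 0; 0.169 0.007 0 0 0 0; 0.169 0.007 0 0 0 0
0 0 0.183 0 0 0; 0 0 0.183 0 0 0; 0 0 0.183 0 0 0; 0 0 0.183 0 0 0; 0 0 0.183 0 0 0
0 0 0.04 0 0 0
```

>>> apply_moves(steps="0 0 -0.175 0 0 0; 0 0 -0.175 0 0 0; 0.169 0.007 0 0 0 0; 0.169 0.007 0 0 0 0; 0.169 0.008 0 0 0 0")

```text
time: 24.52
tool_pos: [0.4955, 0.0666, 0.2116]
tool_rot: [0.001, 0.051, 0.999, -0.0]
force: [0.7, 1.4, -1.8]
width: 0.0274
grip_force: 69.9
```

>>> apply_moves(steps="0.169 0.007 0 0 0 0; 0.169 0.007 0 0 0 0; 0.169 0.007 0 0 0 0; 0 0 0 0 0 0; 0 0 0 0 0 0")

```text
time: 25.15
tool_pos: [0.3968, 0.0808, 0.2117]
tool_rot: [0.001, 0.051, 0.999, -0.0]
force: [0.4, 0.4, -3.5]
width: 0.0277
grip_force: 69.9
```

>>> apply_moves(steps="0 0 0.183 0 0 0; 0 0 0.183 0 0 0; 0 0 0.183 0 0 0; 0 0 0.183 0 0 0; 0 0 0.183 0 0 0")

```text
time: 25.78
tool_pos: [0.3971, 0.0813, 0.0266]
tool_rot: [0.0, 0.051, 0.999, 0.0]
force: [1.4, -1.0, -2.4]
width: 0.0274
grip_force: 69.9
```

```bash
python3 - <<'E'
from h import *
p,r=pose(); o=robot.get_obs(); print(toC(p),r.as_matrix()[:,2],o['width'],o['grip_force'],o['force'],o['qpos'].round(2))
E
```

```text
[-0.29449666  0.01033104  0.02663489] [ 9.34375701e-04  7.58177855e-04 -9.99999276e-01] 0.027409621864099842 69.92834528975436 [ 1.35099704 -0.95010721 -2.3667999 ] [ 0.38  0.5  -0.75  2.26  0.63  0.59  0.62]
```

>>> apply_moves(steps="0 0 0.015 0 0 0; 0 0 0.015 0 0 0; 0 0 0.006 0 0 0; 0 0 0 0 0 0")

```text
time: 26.28
tool_pos: [0.3971, 0.0808, 0.0218]
tool_rot: [0.001, 0.051, 0.999, -0.0]
force: [0.1, 0.4, -2.9]
width: 0.0277
grip_force: 70.2
```

>>> apply_moves(steps="0 0 0 0 0 0; 0 0 0 0 0 0; 0 0 0 0 0 0", grip=0.3)

```text
time: 26.65
tool_pos: [0.3966, 0.081, 0.0212]
tool_rot: [0.001, 0.051, 0.999, -0.0]
force: [0.1, -0.3, -0.1]
width: 0.0599
grip_force: 0.0
```

>>> apply_moves(steps="0 0 -0.25 0 0 0; 0 0 -0.25 0 0 0; 0 0 -0.25 0 0 0; 0 0 -0.25 0 0 0; 0 0 -0.25 0 0 0")

```text
time: 27.28
tool_pos: [0.3958, 0.0813, 0.2725]
tool_rot: [0.001, 0.051, 0.999, 0.0]
force: [0.2, -1.2, 0.1]
width: 0.0595
grip_force: 0.0
```

```bash
cat > meas.py <<'E'
from h import *
def stones(W,z0=.02,z1=.036,amin=80):
    z=W[...,2]; m=(z>z0)&(z<z1)&(W[...,0]>.25)&(W[...,0]<.62)&(W[...,1]>-.4)&(W[...,1]<.45)
    m=cv2.morphologyEx(m.astype(np.uint8),cv2.MORPH_OPEN,np.ones((3,3))); k,l,s,ce=cv2.connectedComponentsWithStats(m)
    for i in range(1,k):
        if s[i,4]>amin:
            P=W[l==i]; P=P[P[:,2]>np.median(P[:,2])-.004]; r=cv2.minAreaRect((P[:,:2]*1000).astype(np.float32)); b=cv2.boxPoints(r); e=[b[1]-b[0],b[2]-b[1]]; e=max(e,key=np.linalg.norm)
            print(s[i,4],'c',np.round(r[0],1),np.round(sorted(r[1])),'long axis yaw',np.degrees(np.arctan2(e[1],e[0])).round(1),'z',np.median(P[:,2]).round(4))
E
python3 - <<'E'
from meas import *
o=robot.get_obs(); print(o['qpos'].round(2),o['tool_pos'])
p_,d,c=snap('scene','s3.png'); stones(cloud(d,c))
p_,d,c=snap('top'); stones(cloud(d,c))
E
```

```text
[ 0.86 -0.02 -1.11  2.04 -0.02  1.1   1.23] [0.39579982 0.08127529 0.27253357]
353 c [378.3 334.5] [46. 99.] long axis yaw 3.9 z 0.0291
665 c [ 410.1 -214.7] [ 40. 100.] long axis yaw -15.9 z 0.0286
434 c [ 407.7 -213.5] [40. 99.] long axis yaw -16.0 z 0.0285
442 c [374.4 335. ] [40. 98.] long axis yaw 3.0 z 0.0283
```

View pics/s3.png

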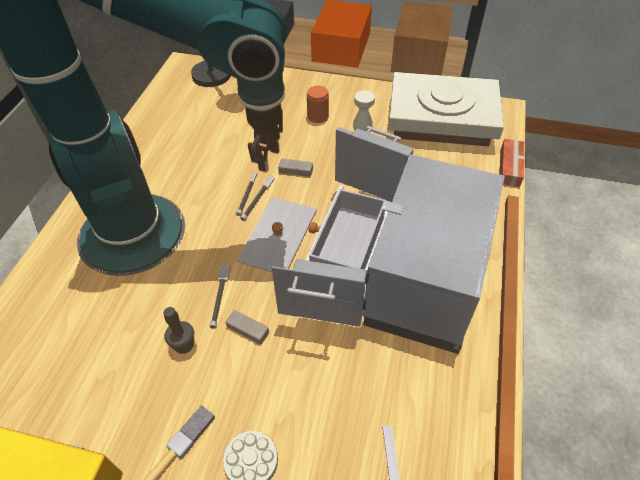

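```bash
python3 - <<'E'
from h import *
q=plan([((.375,.335,.12),93.5),((.375,.335,.003),93.5)],smax=.24)
E
```

```text
0.036 0.179 0.11 0 0.001 -0.022; 0.031 0.179 0.11 -0.001 0.001 -0.023; 0.027 0.18 0.111 0 0.001 -0.022; 0.023 0.18 0.11 0 0.001 -0.022; 0.018 0.181 0.111 -0.001 0.001 -0.023
0.014 0.182 0.11 0 0.002 -0.022; 0.01 0.181 0.111 0 0.001 -0.022; 0 0 0.195 0 0 0; 0 0 0.195 0 0 0; 0 0 0.195 0 0 0
```

>>> apply_moves(steps="0.036 0.179 0.11 0 0.001 -0.022; 0.031 0.179 0.11 -0.001 0.001 -0.023; 0.027 0.18 0.111 0 0.001 -0.022; 0.023 0.18 0.11 0 0.001 -0.022; 0.018 0.181 0.111 -0.001 0.001 -0.023", grip=0.15)

```text
time: 28.0
tool_pos: [0.3786, 0.2634, 0.1594]
tool_rot: [-0.002, -0.008, 1.0, 0.001]
force: [1.1, -0.7, 0.5]
width: 0.0723
grip_force: 0.0
```

>>> apply_moves(steps="0.014 0.182 0.11 0 0.002 -0.022; 0.01 0.181 0.111 0 0.001 -0.022; 0 0 0 0 0 0; 0 0 0 0 0 0")

```text
time: 28.5
tool_pos: [0.3718, 0.3345, 0.1166]
tool_rot: [-0.004, -0.031, 1.0, 0.001]
force: [0.7, 0.1, -0.1]
width: 0.0726
grip_force: 0.0
```

```bash
python3 - <<'E'
from meas import *
p,r=pose(); o=robot.get_obs(); print(p,r.as_matrix()[:,1],o['qpos'].round(2),o['width'])
p_,d,c=snap('wrist'); stones(cloud(d,c),amin=400)
E
```

```text
[0.37183992 0.3345221  0.1165534 ] [-0.06134596  0.99811411  0.00221318] [ 0.    0.55 -0.99  1.99  0.57  0.92  0.34] 0.07258641025097613
7907 c [376.2 335.4] [40. 99.] long axis yaw 3.1 z 0.0277
```

>>> apply_moves(steps="-0.02 0.003 0.19 0 0.005 0; 0 0 0.19 0 0.003 0; 0 0 0.185 0 0 0; 0 0 0 0 0 0")

```text
time: 29.05
tool_pos: [0.3744, 0.3343, 0.0028]
tool_rot: [-0.009, -0.03, 1.0, 0.0]
force: [0.6, 0.3, 0.3]
width: 0.0723
grip_force: 0.0
```

>>> apply_moves(steps="0 0 0 0 0 0; 0 0 0 0 0 0; 0 0 0 0 0 0; 0 0 0 0 0 0", grip=1, grip_force=80)

```text
time: 29.55
tool_pos: [0.3758, 0.3361, 0.0057]
tool_rot: [-0.006, -0.03, 1.0, 0.001]
force: [-1.8, -5.5, 19.8]
width: 0.0384
grip_force: 79.6
```

```bash
python3 - <<'E'
from h import *
p,r=pose(); o=robot.get_obs(); print(p,r.as_matrix()[:,2],o['qpos'].round(2),o['width'])
# stone yaw follows closing line
q=plan([(np.r_[p[:2],.275],93.3),(toW(-.093,.055,.275),84.15),(toW(-.093,.055,.15),84.15)],smax=.25)
print(q[0])
E
```

```text
[0.37576957 0.33609018 0.00565266] [-0.01280023  0.00218061 -0.9999157 ] [-0.13  0.72 -0.82  2.03  0.77  0.74  0.2 ] 0.038391335407594325
0.003 0.001 -0.224 0 -0.002 0; 0.002 0 -0.225 0.001 -0.002 0.001; 0.002 0.001 -0.224 0 -0.002 0; 0.002 0 -0.225 0.001 -0.002 0.001; 0 0 -0.224 0 -0.002 0
0.001 0.001 -0.225 0.001 -0.002 0.001; -0.152 -0.174 0 0 0 0.022; -0.156 -0.17 0 0 0 0.021; -0.16 -0.167 0 0 0 0.022; -0.163 -0.164 0 0 0 0.022
-0.167 -0.159 0 0 0 0.022; -0.171 -0.155 0 0 0 0.021; -0.174 -0.152 0 0 0 0.022; 0 0 0.208 0 0 0; 0 0 0.209 0 0 0
0 0 0.208 0 0 0
[0.60204716 0.10520294 0.15009563]
```

>>> apply_moves(steps="0.003 0.001 -0.224 0 -0.002 0; 0.002 0 -0.225 0.001 -0.002 0.001; 0.002 0.001 -0.224 0 -0.002 0; 0.002 0 -0.225 0.001 -0.002 0.001; 0 0 -0.224 0 -0.002 0")

```text
time: 30.18
tool_pos: [0.3752, 0.3357, 0.2305]
tool_rot: [-0.002, -0.03, 1.0, 0.0]
force: [-0.4, -0.0, -2.4]
width: 0.0382
grip_force: 82.9
```

>>> apply_moves(steps="0.001 0.001 -0.225 0.001 -0.002 0.001; -0.152 -0.174 0 0 0 0.022; -0.156 -0.17 0 0 0 0.021; -0.16 -0.167 0 0 0 0.022; -0.163 -0.164 0 0 0 0.022")

```text
time: 30.8
tool_pos: [0.5056, 0.2027, 0.274]
tool_rot: [-0.001, 0.017, 1.0, -0.001]
force: [-0.2, 1.2, -2.0]
width: 0.0379
grip_force: 83.0
```

>>> apply_moves(steps="-0.167 -0.159 0 0 0 0.022; -0.171 -0.155 0 0 0 0.021; -0.174 -0.152 0 0 0 0.022; 0 0 0 0 0 0; 0 0 0 0 0 0")

```text
time: 31.42
tool_pos: [0.6015, 0.1056, 0.2735]
tool_rot: [-0.001, 0.05, 0.999, -0.0]
force: [0.1, 0.2, -2.0]
width: 0.0384
grip_force: 82.9
```

```bash
python3 - <<'E'
from h import *
p,r=pose(); o=robot.get_obs(); print(p,toC(p),r.as_matrix()[:,2],o['qpos'].round(2),o['width'])
# box rim and stone measured by wrist
p_,d,c=snap('wrist','w5.png'); C=toC(cloud(d,c)); np.savez('w5.npz',C=C,p=p_)
m=(C[...,2]>.122)&(C[...,2]<.133)&(abs(C[...,1])<.16)&(C[...,0]>-.2)&(C[...,0]<-.0)
P=C[m]; print('rim',m.sum(),cv2.minAreaRect((P[:,:2]*1000).astype(np.float32)) if m.any() else '')
q=plan([(toW(-.093,.055,.15),84.15),(toW(-.093,.055,.071),84.15)],smax=.25)
E
```

```text
[0.60148837 0.10555078 0.27346608] [-0.09363518  0.05529504  0.27346608] [-2.17157597e-03 -4.80994446e-04 -9.99997526e-01] [ 0.48  0.53 -0.99  1.58  0.46  1.29  0.88] 0.03835135576882121
rim 5600 ((-92.5592041015625, 1.24664306640625), (125.43716430664062, 231.16856384277344), 0.04114639386534691)
-0.002 -0.001 0.206 0 -0.001 0.001; -0.001 -0.001 0.206 0 0 0; -0.002 -0.001 0.206 -0.001 -0.001 0.001; 0 0 0.197 0 0 0; 0 0 0.198 0 0 0
```

View pics/w5.png

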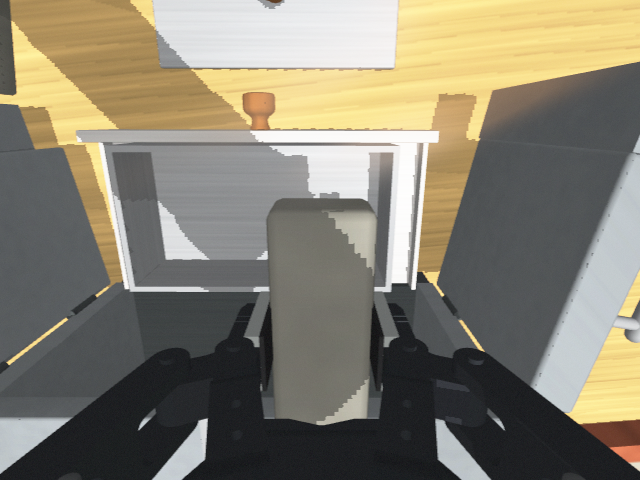

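>>> apply_moves(steps="-0.004 -0.001 0.206 0 -0.001 0.001; -0.002 -0.001 0.206 0 0 0; -0.002 -0.001 0.206 -0.001 -0.001 0.001; 0 0 0 0 0 0")

```text
time: 31.98
tool_pos: [0.6015, 0.1047, 0.1477]
tool_rot: [-0.002, 0.051, 0.999, -0.0]
force: [0.5, -0.2, -1.4]
width: 0.0387
grip_force: 82.7
```

>>> apply_moves(steps="0 0 0.13 0 0 0; 0 0 0.13 0 0 0; 0 0 0.135 0 0 0; 0 0 0 0 0 0; 0 0 0 0 0 0")

```text
time: 32.6
tool_pos: [0.6041, 0.105, 0.0725]
tool_rot: [0.001, 0.052, 0.999, 0.0]
force: [0.6, -0.2, -1.1]
width: 0.0385
grip_force: 82.8
```

>>> apply_moves(steps="0 0 0 0 0 0; 0 0 0 0 0 0; 0 0 0 0 0 0", grip=0.36)

```text
time: 32.98
tool_pos: [0.6039, 0.1017, 0.0711]
tool_rot: [0.0, 0.053, 0.999, -0.002]
force: [-0.2, -13.9, -0.8]
width: 0.0547
grip_force: 0.0
```

>>> apply_moves(steps="0 0 -0.2 0 0 0; 0 0 -0.25 0 0 0; 0 0 -0.25 0 0 0; 0 0 -0.25 0 0 0; 0 0 -0.2 0 0 0")

```text
time: 33.6
tool_pos: [0.6033, 0.1049, 0.3039]
tool_rot: [0.001, 0.051, 0.999, 0.0]
force: [0.2, 0.4, -0.7]
width: 0.0545
grip_force: 0.0
```

```bash
python3 - <<'E'
from meas import *
p,r=pose(); o=robot.get_obs(); print(p,o['qpos'].round(2),o['width'])
p_,d,c=snap('top'); W=cloud(d,c); stones(W)
C=toC(W); m=(abs(C[...,0]+.0926)<.055)&(abs(C[...,1])<.105)&(C[...,2]>.075)&(C[...,2]<.115); P=C[m]; print('in box',m.sum(),cv2.minAreaRect((P[:,:2]*1000).astype(np.float32)) if m.any() else '',np.median(P[:,2]))
q=plan([((.409,-.214,.27),74),((.409,-.214,.12),74)],smax=.26)
E
```

```text
[0.60331649 0.1049026  0.30390235] [ 0.48  0.51 -1.01  1.54  0.44  1.34  0.9 ] 0.05454187314253839
430 c [ 407.6 -213.1] [40. 99.] long axis yaw -15.6 z 0.0288
in box 35 ((-37.9520378112793, -53.11310958862305), (0.6744256615638733, 96.73946380615234), 0.026373673230409622) 0.09412954198336243
0.101 -0.211 0.023 0 0.001 0.021; 0.097 -0.214 0.023 0.001 0.001 0.021; 0.091 -0.216 0.023 0 0.001 0.021; 0.087 -0.217 0.024 0 0 0.021; 0.083 -0.22 0.024 0.001 0.001 0.021
0.077 -0.221 0.023 0 0.001 0.021; 0.072 -0.223 0.024 0 0.001 0.021; 0.068 -0.224 0.024 0 0.001 0.021; 0 0 0.25 0 0 0; 0 0 0.25 0 0 0
0 0 0.25 0 0 0
```

>>> apply_moves(steps="0.101 -0.211 0.023 0 0.001 0.021; 0.097 -0.214 0.023 0.001 0.001 0.021; 0.091 -0.216 0.023 0 0.001 0.021; 0.087 -0.217 0.024 0 0 0.021; 0.083 -0.22 0.024 0.001 0.001 0.021", grip=0.15)

```text
time: 34.28
tool_pos: [0.48, -0.0964, 0.2779]
tool_rot: [-0.002, 0.107, 0.994, -0.001]
force: [2.4, 0.1, 0.2]
width: 0.0723
grip_force: 0.0
```

>>> apply_moves(steps="0.077 -0.221 0.023 0 0.001 0.021; 0.072 -0.223 0.024 0 0.001 0.021; 0.068 -0.224 0.024 0 0.001 0.021; 0 0 0.25 0 0 0; 0 0 0.25 0 0 0")

```text
time: 34.9
tool_pos: [0.4066, -0.2163, 0.1634]
tool_rot: [-0.003, 0.14, 0.99, -0.002]
force: [0.1, -1.4, -0.3]
width: 0.0725
grip_force: 0.0
```

>>> apply_moves(steps="0 0 0.25 0 0 0; 0 0 0 0 0 0; 0 0 0 0 0 0")

```text
time: 35.28
tool_pos: [0.4072, -0.2155, 0.1156]
tool_rot: [-0.003, 0.139, 0.99, -0.001]
force: [-0.3, -0.8, 0.4]
width: 0.0722
grip_force: 0.0
```

```bash
python3 - <<'E'
from meas import *
p,r=pose(); o=robot.get_obs(); print(p,r.as_matrix()[:,1],o['qpos'].round(2),o['width'])
p_,d,c=snap('wrist'); stones(cloud(d,c),amin=400)
q=plan([((.409,-.214,.006),74)],smax=.2)
E
```

```text
[ 0.40722589 -0.21551958  0.11558941] [ 0.27516374  0.9613915  -0.0033603 ] [ 1.16  0.42 -0.88  2.09  0.45  0.83  1.31] 0.07224762333278881
8049 c [ 409.  -213.7] [40. 99.] long axis yaw -15.6 z 0.0277
-0.003 0.004 0.183 -0.001 -0.001 0; -0.002 0.005 0.183 -0.002 -0.002 0; -0.002 0.004 0.183 -0.001 -0.001 0
```

>>> apply_moves(steps="-0.003 0.004 0.183 -0.001 -0.001 0; -0.002 0.005 0.183 -0.002 -0.002 0; -0.002 0.004 0.18 -0.001 -0.001 0; 0 0 0 0 0 0")

```text
time: 35.83
tool_pos: [0.4076, -0.2133, 0.0046]
tool_rot: [-0.002, 0.139, 0.99, 0.001]
force: [-0.3, -0.9, -0.2]
width: 0.0726
grip_force: 0.0
```

>>> apply_moves(steps="0 0 0 0 0 0; 0 0 0 0 0 0; 0 0 0 0 0 0; 0 0 0 0 0 0", grip=1)

```text
time: 36.33
tool_pos: [0.4084, -0.214, 0.0063]
tool_rot: [-0.0, 0.139, 0.99, -0.0]
force: [-7.2, 1.3, 28.6]
width: 0.039
grip_force: 77.8
```

```bash
python3 - <<'E'
from h import *
p,r=pose(); o=robot.get_obs(); print(p,r.as_matrix()[:,2],o['qpos'].round(2),o['width'])
q=plan([(np.r_[p[:2],.28],74.2),(toW(-.093,-.05,.28),84.15)],smax=.25)
E
```

```text
[ 0.40841874 -0.21402605  0.00634909] [-7.60922223e-04 -1.04913140e-04 -9.99999705e-01] [ 1.    0.61 -0.7   2.14  0.68  0.63  1.11] 0.03897642051061427
0 0 -0.228 0 0 -0.001; 0 0 -0.228 0 0 0; 0 0 -0.228 0 0 -0.001; 0.001 0 -0.228 0 0 0; 0 0 -0.228 0 -0.001 -0.001
0 0 -0.228 0 0 -0.001; -0.098 0.214 0 0 0 -0.028; -0.104 0.21 0 0 0 -0.027; -0.111 0.208 0 0 0 -0.028; -0.116 0.204 0 0 0 -0.027
-0.122 0.201 0 0 0 -0.028; -0.128 0.197 0 0 0 -0.028
```

>>> apply_moves(steps="0 0 -0.228 0 0 0; 0 0 -0.228 0 0 0; 0 0 -0.228 0 0 0; 0 0 -0.228 0 0 0; 0 0 -0.228 0 0 0")

```text
time: 36.95
tool_pos: [0.4077, -0.2134, 0.2345]
tool_rot: [-0.001, 0.139, 0.99, 0.001]
force: [0.5, -0.5, -3.3]
width: 0.0383
grip_force: 84.6
```

>>> apply_moves(steps="0 0 -0.228 0 0 -0.001; -0.098 0.214 0 0 0 -0.028; -0.104 0.21 0 0 0 -0.027; -0.111 0.208 0 0 0 -0.028; -0.116 0.204 0 0 0 -0.027")

```text
time: 37.58
tool_pos: [0.5312, -0.0701, 0.2788]
tool_rot: [-0.001, 0.081, 0.997, 0.001]
force: [0.6, -1.4, -2.7]
width: 0.0387
grip_force: 84.8
```

>>> apply_moves(steps="-0.122 0.201 0 0 0 -0.028; -0.128 0.197 0 0 0 -0.028; 0 0 0 0 0 0; 0 0 0 0 0 0")

```text
time: 38.08
tool_pos: [0.5915, 0.0, 0.2784]
tool_rot: [-0.001, 0.052, 0.999, 0.001]
force: [0.0, -0.2, -2.4]
width: 0.0382
grip_force: 84.8
```

```bash
python3 - <<'E'
from h import *
p,r=pose(); o=robot.get_obs(); print(p,toC(p),o['qpos'].round(2),o['width'])
p_,d,c=snap('wrist','w6.png'); C=toC(cloud(d,c))
q=plan([(toW(-.093,-.05,.15),84.15),(toW(-.093,-.05,.071),84.15)],smax=.24)
E
```

```text
[5.91461417e-01 7.95307702e-06 2.78411022e-01] [-0.09285252 -0.05072013  0.27841102] [ 0.7   0.51 -1.04  1.62  0.45  1.28  1.05] 0.03822587181734764
0 0.002 0.214 0 -0.001 -0.001; 0 0.002 0.214 0.001 -0.001 -0.001; 0 0.002 0.214 0 -0.001 -0.001; 0 0 0.197 0 0 0; 0 0 0.198 0 0 0
```

View pics/w6.png

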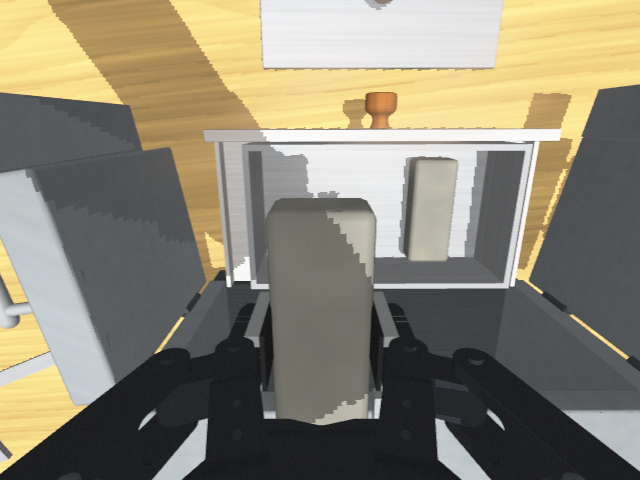

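>>> apply_moves(steps="0 0.002 0.214 0 -0.001 0; 0 0.002 0.214 0 -0.001 -0.001; 0 0.002 0.214 0 0 0; 0 0 0 0 0 0")

```text
time: 38.62
tool_pos: [0.5901, 0.0002, 0.1479]
tool_rot: [-0.002, 0.052, 0.999, 0.001]
force: [-0.7, 0.1, -2.1]
width: 0.0384
grip_force: 84.6
```

>>> apply_moves(steps="0 0 0.13 0 0 0; 0 0 0.13 0 0 0; 0 0 0.135 0 0 0; 0 0 0 0 0 0; 0 0 0 0 0 0")

```text
time: 39.25
tool_pos: [0.5928, 0.0016, 0.0728]
tool_rot: [0.001, 0.052, 0.999, 0.001]
force: [-0.2, -0.0, -3.3]
width: 0.0385
grip_force: 84.6
```

>>> apply_moves(steps="0 0 0 0 0 0; 0 0 0 0 0 0; 0 0 0 0 0 0", grip=0.41)

```text
time: 39.62
tool_pos: [0.5919, 0.0018, 0.0709]
tool_rot: [-0.0, 0.052, 0.999, 0.001]
force: [0.6, 0.5, -0.4]
width: 0.0505
grip_force: 0.0
```

>>> apply_moves(steps="0 0 -0.2 0 0 0; 0 0 -0.25 0 0 0; 0 0 -0.25 0 0 0; 0 0 -0.25 0 0 0; 0 0 -0.1 0 0 0")

```text
time: 40.25
tool_pos: [0.5925, 0.0018, 0.2833]
tool_rot: [0.001, 0.052, 0.999, 0.001]
force: [0.4, -0.2, 0.3]
width: 0.0505
grip_force: 0.0
```

```bash
python3 - <<'E'
from meas import *
p,r=pose(); o=robot.get_obs(); print(p,toC(p),o['qpos'].round(2),o['width'])
p_,d,c=snap('wrist'); C=toC(cloud(d,c))
m=(C[...,2]>.08)&(C[...,2]<.1)&(abs(C[...,1])<.108)&(C[...,0]>-.15)&(C[...,0]<-.035); k,l,s,ce=cv2.connectedComponentsWithStats(m.astype(np.uint8))
for i in range(1,k):
    if s[i,4]>200: P=C[l==i]; print(s[i,4],P.mean(0).round(3),P.min(0).round(3),P.max(0).round(3))
p_,d,c=snap('scene'); C=toC(cloud(d,c)); hsv=cv2.cvtColor(p_,cv2.COLOR_RGB2HSV)
m=(C[...,2]>.03)&(C[...,2]<.046)&(abs(C[...,1])<.06)&(C[...,0]>-.35)&(C[...,0]<-.25)&(hsv[...,1]>90)
print('knob',m.sum(),np.percentile(C[m],[2,50,98],axis=0).round(4))
m=(C[...,2]>.005)&(C[...,2]<.017)&(abs(C[...,1])<.17)&(C[...,0]>-.4)&(C[...,0]<-.2)&(hsv[...,1]<60)
P=C[m]; print('lid',m.sum(),cv2.minAreaRect((P[:,:2]*1000).astype(np.float32)))
E
```

```text
[0.59245097 0.00178091 0.28333788] [-0.09204884 -0.04885555  0.28333788] [ 0.7   0.5  -1.04  1.61  0.45  1.28  1.05] 0.050468737443316536
4192 [-0.094 -0.049  0.09 ] [-0.141 -0.069  0.08 ] [-0.04  -0.029  0.092]
4329 [-0.093  0.053  0.089] [-0.14   0.034  0.08 ] [-0.041  0.075  0.092]
1219 [-0.035  0.003  0.09 ] [-0.036 -0.108  0.08 ] [-0.035  0.108  0.1  ]
knob 85 [[-0.3059 -0.0059  0.0311]
 [-0.2922  0.005   0.0424]
 [-0.2804  0.0216  0.0454]]
lid 3364 ((-312.3009033203125, 0.011993408203125), (175.052978515625, 339.6362609863281), 0.002019921550527215)
```

```bash
python3 - <<'E'
from h import *
q=plan([((.397,.081,.26),84.15),((.397,.081,.14),84.15)],smax=.25)
E
```

```text
0.203 0.059 0.022 0 0 0; 0.202 0.059 0.022 0.001 0.001 -0.001; 0.203 0.059 0.022 0 0 0; 0.203 0.059 0.022 0 0 0; 0.202 0.059 0.022 0.001 0.001 0
0 0 0.2 0 0 0; 0 0 0.2 0 0 0; 0 0 0.2 0 0 0
```

>>> apply_moves(steps="0.203 0.059 0.022 0 0 0; 0.202 0.059 0.022 0 0 0; 0.203 0.059 0.022 0 0 0; 0.203 0.059 0.022 0 0 0; 0.202 0.059 0.022 0 0 0", grip=0.3)

```text
time: 40.98
tool_pos: [0.3947, 0.0812, 0.2573]
tool_rot: [-0.001, 0.052, 0.999, 0.002]
force: [0.2, 1.0, 1.2]
width: 0.0596
grip_force: 0.0
```

>>> apply_moves(steps="0 0 0 0 0 0; 0 0 0 0 0 0")

```text
time: 41.22
tool_pos: [0.3965, 0.0804, 0.2585]
tool_rot: [-0.0, 0.052, 0.999, 0.001]
force: [0.4, -0.5, 0.3]
width: 0.0597
grip_force: 0.0
```

```bash
python3 - <<'E'
from h import *
p,r=pose(); o=robot.get_obs(); print(p,toC(p),o['qpos'].round(2),o['width'])
p_,d,c=snap('wrist'); C=toC(cloud(d,c)); hsv=cv2.cvtColor(p_,cv2.COLOR_RGB2HSV)
m=(C[...,2]>.036)&(C[...,2]<.046)&(abs(C[...,1])<.06)&(C[...,0]>-.35)&(C[...,0]<-.25)&(hsv[...,1]>90)
print('knob',m.sum(),np.percentile(C[m],[2,50,98],axis=0).round(4))
m=(C[...,2]>.008)&(C[...,2]<.014)&(abs(C[...,1])<.17)&(C[...,0]>-.38)&(C[...,0]<-.215)
m=cv2.morphologyEx(m.astype(np.uint8),cv2.MORPH_OPEN,np.ones((3,3)));k,l,s,ce=cv2.connectedComponentsWithStats(m); i=1+np.argmax(s[1:,4])
P=C[l==i]; print('lid',len(P),cv2.minAreaRect((P[:,:2]*1000).astype(np.float32)))
q=plan([((.397,.081,.10),84.15),((.397,.081,.0215),84.15)],smax=.22)
E
```

```text
[0.39648368 0.08040417 0.25846236] [-0.29500919  0.00938439  0.25846236] [ 0.96  0.03 -1.23  2.06  0.03  1.07  1.19] 0.05968251247449485
knob 606 [[-0.3077 -0.0028  0.0406]
 [-0.2949  0.0095  0.0428]
 [-0.282   0.0217  0.0442]]
lid 26207 ((-293.9167175292969, 10.203262329101562), (242.31088256835938, 136.4273223876953), 89.85110473632812)
-0.001 0 0.198 0.001 0 0; 0 0 0.198 0 -0.001 -0.001; -0.001 0.001 0.198 0.001 0 0; 0 0 0.199 0.001 0 -0.001; 0 0 0.196 0 0 0
0 0 0.196 0 0 0
```

>>> apply_moves(steps="-0.001 0.003 0.198 0.001 0 0; -0.002 0 0.198 0 -0.001 -0.001; -0.001 0.001 0.198 0.001 0 0; 0 0 0.199 0.001 0 -0.001; 0 0 0.196 0 0 0")

```text
time: 41.9
tool_pos: [0.397, 0.0824, 0.0584]
tool_rot: [-0.001, 0.051, 0.999, 0.0]
force: [2.3, 0.4, 0.6]
width: 0.0596
grip_force: 0.0
```

>>> apply_moves(steps="0 0 0.19 0 0 0; 0 0 0 0 0 0; 0 0 0 0 0 0")

```text
time: 42.28
tool_pos: [0.3976, 0.0824, 0.0235]
tool_rot: [-0.0, 0.05, 0.999, -0.0]
force: [0.3, 0.3, 0.0]
width: 0.0602
grip_force: 0.0
```

>>> apply_moves(steps="0 0 0 0 0 0; 0 0 0 0 0 0; 0 0 0 0 0 0; 0 0 0 0 0 0", grip=1, grip_force=70)

```text
time: 42.78
tool_pos: [0.398, 0.0815, 0.0241]
tool_rot: [0.001, 0.051, 0.999, -0.001]
force: [-6.0, -3.5, 25.1]
width: 0.0275
grip_force: 67.2
```

```bash
python3 - <<'E'
from h import *
p,r=pose(); o=robot.get_obs(); c=toC(p); print(p,c,r.as_matrix()[:,2],o['qpos'].round(2),o['width'],o['force'])
up=p[2]+.15
q=plan([(np.r_[p[:2],up],84.15),(toW(c[0]+.2012,c[1]-.0088,up),84.15)],smax=.2)
q=plan([(toW(c[0]+.2012,c[1]-.0088,p[2]+.127),84.15)],start=q,smax=.05)
E
```

```text
[0.39800875 0.0815013  0.02414341] [-0.29360388  0.01063125  0.02414341] [ 0.00202116 -0.00231596 -0.99999528] [ 0.44  0.54 -0.84  2.26  0.72  0.63  0.54] 0.0275323103107243 [-5.97514094 -3.51353394 25.06236182]
0 0 -0.187 -0.001 0.001 0; -0.001 -0.001 -0.188 0 0 0; 0 0 -0.187 -0.001 0.001 0; 0 0 -0.188 0 0 0; -0.168 -0.007 0 0 0 0
-0.167 -0.008 0 0 0 0; -0.168 -0.007 0 0 0 0; -0.168 -0.007 0 0 0 0; -0.167 -0.008 0 0 0 0; -0.168 -0.007 0 0 0 0
0 0 0.038 0 0 0; 0 0 0.039 0 0 0; 0 0 0.038 0 0 0
```

>>> apply_moves(steps="0 0 -0.187 0 0 0; 0 0 -0.188 0 0 0; 0 0 -0.187 0 0 0; 0 0 -0.188 0 0 0; 0 0 0 0 0 0")

```text
time: 43.4
tool_pos: [0.3984, 0.0816, 0.1749]
tool_rot: [0.002, 0.051, 0.999, -0.001]
force: [-0.0, -0.3, -3.9]
width: 0.027
grip_force: 71.6
```

>>> apply_moves(steps="-0.168 -0.007 0 0 0 0; -0.167 -0.008 0 0 0 0; -0.168 -0.007 0 0 0 0; -0.168 -0.007 0 0 0 0; -0.167 -0.008 0 0 0 0")

```text
time: 44.02
tool_pos: [0.5638, 0.0573, 0.1716]
tool_rot: [-0.001, 0.051, 0.999, -0.001]
force: [0.1, 0.2, -3.1]
width: 0.0271
grip_force: 71.6
```

>>> apply_moves(steps="-0.168 -0.007 0 0 0 0; 0 0 0 0 0 0; 0 0 0 0 0 0")

```text
time: 44.4
tool_pos: [0.5956, 0.0532, 0.172]
tool_rot: [-0.001, 0.05, 0.999, -0.001]
force: [-0.5, 1.1, -3.9]
width: 0.027
grip_force: 71.6
```

```bash
python3 - <<'E'
from h import *
p,r=pose(); o=robot.get_obs(); print(toC(p),r.as_matrix()[:,2],o['qpos'].round(2),o['width'])
p_,d,c=snap('wrist'); C=toC(cloud(d,c))
m=(C[...,2]>.145)&(C[...,2]<.175)&(abs(C[...,1])<.16)&(C[...,0]>-.2)&(C[...,0]<-.0)
P=C[m]; print('lid',m.sum(),np.percentile(P,[.5,50,99.5],axis=0).round(4).tolist())
a=P[P[:,0]>-.155]; A=np.c_[a[:,:2],np.ones(len(a))]; print('plane',np.linalg.lstsq(A,a[:,2],rcond=None)[0])
p_,d,c=snap('top'); C=toC(cloud(d,c))
for y in(-.10,.10):
    a=C[(abs(C[...,1]-y)<.012)&(C[...,2]>.1)&(C[...,0]>-.2)&(C[...,0]<-.01)]; print(y,len(a),np.percentile(a[:,0],[2,98]).round(4),np.median(a[:,2]) if len(a) else 0)
E
```

```text
[-0.09412763  0.00257825  0.17197327] [-0.00149006 -0.00137741 -0.99999794] [ 0.55  0.62 -0.95  1.72  0.56  1.11  0.89] 0.026985449806588794
lid 107753 [[-0.1629, -0.1166, 0.1567], [-0.1197, 0.0025, 0.1585], [-0.0308, 0.1214, 0.1602]]
plane [-0.0033031   0.00172803  0.15812663]
-0.1 530 [-0.1989 -0.0327] 0.5754500009588239
0.1 230 [-0.167  -0.0929] 0.1593896797994776
```

>>> apply_moves(steps="-0.01 -0.006 0.04 0 0 0; 0 0 0.04 0 0 0; 0 0 0.03 0 0 0; 0 0 0.01 0 0 0; 0 0 0 0 0 0")

```text
time: 45.12
tool_pos: [0.5984, 0.0515, 0.149]
tool_rot: [0.0, 0.051, 0.999, -0.001]
force: [0.2, 0.1, -3.7]
width: 0.0269
grip_force: 71.5
```

```bash
python3 - <<'E'
from h import *
p,r=pose(); o=robot.get_obs(); print(toC(p),r.as_matrix()[:,2],o['force'],o['width'])
E
```

```text
[-0.09123374  0.00123522  0.14897703] [ 1.20433967e-05 -1.09629846e-03 -9.99999399e-01] [ 0.15518185  0.13154892 -3.66244753] 0.02690696288270764
```

>>> apply_moves(steps="0.003 0 0.005 0 0 0; 0 0 0.005 0 0 0; 0 0 0 0 0 0; 0 0 0 0 0 0")

```text
time: 45.62
tool_pos: [0.598, 0.0515, 0.1473]
tool_rot: [0.0, 0.051, 0.999, -0.001]
force: [-1.0, -0.2, 2.9]
width: 0.0272
grip_force: 72.2
```

>>> apply_moves(steps="0 0 0 0 0 0; 0 0 0 0 0 0; 0 0 0 0 0 0", grip=0.35)

```text
time: 46.0
tool_pos: [0.5978, 0.0515, 0.147]
tool_rot: [0.0, 0.051, 0.999, -0.001]
force: [0.1, 0.5, 0.2]
width: 0.0555
grip_force: 0.0
```

>>> apply_moves(steps="0 0 -0.2 0 0 0; 0 0 -0.25 0 0 0; 0 0 -0.25 0 0 0; 0.1 0 -0.05 0 0 0; 0 0 0 0 0 0")

```text
time: 46.62
tool_pos: [0.5775, 0.054, 0.2981]
tool_rot: [0.001, 0.05, 0.999, -0.001]
force: [0.1, 0.3, -0.1]
width: 0.0554
grip_force: 0.0
```

```bash
python3 - <<'E'
from h import *
p,r=pose(); print(toC(p))
p_,d,c=snap('wrist','w7.png'); C=toC(cloud(d,c))
m=(C[...,2]>.128)&(C[...,2]<.14)&(abs(C[...,1])<.16)&(C[...,0]>-.25)&(C[...,0]<-.0)
P=C[m]; print('lid',m.sum(),cv2.minAreaRect((P[:,:2]*1000).astype(np.float32)),np.median(P[:,2]))
A=np.c_[P[:,:2],np.ones(len(P))]; print('plane',np.linalg.lstsq(A,P[:,2],rcond=None)[0])
E
```

```text
[-0.11224481  0.00154038  0.29805336]
lid 37860 ((-92.32498168945312, 1.4346160888671875), (242.15016174316406, 137.1951446533203), 89.88362884521484) 0.13383518363814195
plane [0.00025867 0.00068591 0.13385318]
```

View pics/w7.png

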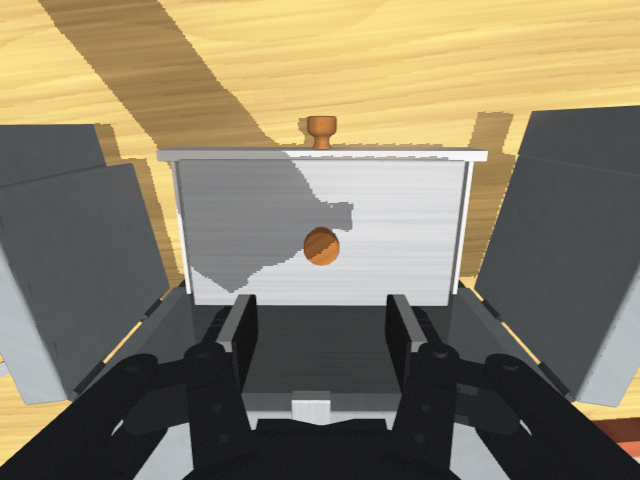

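```bash
cat > push.py <<'E'
from h import *
import sys
p,r=pose(); o=robot.get_obs(); print(toC(p),r.as_matrix()[:,2].round(3),o['force'].round(1),o['qpos'].round(2))
def T(face,t,z=.078): return (toW(face-.011*np.cos(np.radians(t)),.0013,z),tilt(t))
if sys.argv[1]=='a':
    q=plan([(toW(-.24,.0013,.25),84.15),T(-.225,0)],smax=.24)
    print('push'); q=plan([T(-.2,0),T(-.15,10),T(-.1,20),T(-.05,28),T(-.01,28)],start=q,smax=.12)
else: q=plan([T(float(sys.argv[2]),28)],smax=.1)
E
python3 push.py a
```

```text
[-0.1118559   0.00107425  0.29722308] [ 0.001 -0.002 -1.   ] [ 0.1 -0.5 -1.4] [ 0.63  0.46 -1.05  1.62  0.42  1.3   0.98]
0.214 0.001 0.079 -0.001 0 0; 0.213 0 0.078 0 0.001 0; 0.214 0.001 0.079 -0.001 0 0.001; -0.005 0 0.215 0 0 0; -0.005 0 0.215 0 0 0
-0.005 0 0.215 0 0 0; -0.005 0 0.215 0 0 0
push
-0.063 0 0 0 0 0; -0.062 0 0 0 0 0; -0.084 0 0 0 -0.056 0; -0.083 0 0.005 0 -0.055 0; -0.083 0 0.009 0 -0.056 0
-0.083 0 0.015 0 -0.055 0; -0.082 0 0.019 0 -0.056 0; -0.081 0 0.025 0 -0.055 0; -0.079 0 0.029 0 -0.045 0; -0.078 0 0.032 0 -0.044 0
-0.076 0 0.036 0 -0.045 0; -0.088 0 0.047 0 0 0; -0.089 0 0.047 0 0 0
```

>>> apply_moves(steps="0.214 0.001 0.079 0 0 0; 0.213 0 0.078 0 0 0; 0.214 0.001 0.079 0 0 0; -0.005 0 0.215 0 0 0; -0.005 0 0.215 0 0 0", grip=1)

```text
time: 47.3
tool_pos: [0.4526, 0.0659, 0.1626]
tool_rot: [0.001, 0.051, 0.999, -0.001]
force: [0.7, -0.3, 0.3]
width: 0.0001
grip_force: 0.0
```

>>> apply_moves(steps="-0.005 0 0.215 0 0 0; -0.005 0 0.215 0 0 0; 0 0 0 0 0 0; 0 0 0 0 0 0")

```text
time: 47.8
tool_pos: [0.4549, 0.0669, 0.0789]
tool_rot: [0.0, 0.05, 0.999, -0.0]
force: [-0.8, 0.9, 0.3]
width: -0.0002
grip_force: 0.0
```

```bash
python3 push.py a
```

```text
[-0.23547595  0.00186716  0.07886598] [ 0.001 -0.001 -1.   ] [-0.8  0.9  0.3] [ 0.56  0.52 -0.93  2.11  0.6   0.79  0.72]
0.005 -0.001 -0.214 0 0 0; 0.006 -0.001 -0.214 0 0 0.001; 0.005 -0.001 -0.214 0 0.001 0; 0.006 0 -0.214 -0.001 0 0; -0.005 0 0.215 0 0 0
-0.005 0 0.215 0 0 0; -0.005 -0.001 0.215 0 0 0; -0.005 0 0.215 0 0 0
push
-0.063 0 0 0 0 0; -0.062 0 0 0 0 0; -0.084 0 0 0 -0.056 0; -0.083 0 0.005 0 -0.055 0; -0.083 0 0.01 0 -0.056 0
-0.083 0 0.015 0 -0.056 0; -0.082 0 0.019 0 -0.055 0; -0.081 0 0.024 0 -0.056 0; -0.079 0 0.029 0 -0.044 0; -0.078 0 0.032 0 -0.045 0
-0.076 0 0.036 0 -0.044 0; -0.088 0 0.047 0 0 0; -0.089 0 0.047 0 0 0
```

>>> apply_moves(steps="-0.063 -0.002 0 0 0 0; -0.062 0 0 0 0 0; -0.084 0 0 0 -0.056 0; -0.083 0 0.005 0 -0.055 0; -0.083 0 0.01 0 -0.056 0")

```text
time: 48.42
tool_pos: [0.5301, 0.058, 0.078]
tool_rot: [0.088, 0.051, 0.995, -0.005]
force: [-2.5, 0.2, -2.8]
width: -0.0001
grip_force: 1.5
```

>>> apply_moves(steps="-0.083 0 0.015 0 -0.056 0; -0.082 0 0.019 0 -0.055 0; -0.081 0 0.024 0 -0.056 0; -0.079 0 0.029 0 -0.044 0; -0.078 0 0.032 0 -0.045 0")

```text
time: 49.05
tool_pos: [0.614, 0.0495, 0.0782]
tool_rot: [0.22, 0.05, 0.974, -0.012]
force: [-1.7, 0.0, -2.1]
width: -0.0001
grip_force: 1.4
```

```bash
python3 push.py b -0.01; python3 push.py b 0.003
```

```text
[-0.07543798  0.00079643  0.07817053] [ 0.428 -0.045 -0.903] [-1.7  0.  -2.1] [ 0.29  0.52 -0.58  2.07  1.17  0.43  0.25]
-0.084 0.001 0.04 0 -0.014 0; -0.083 0.001 0.042 -0.001 -0.014 0.001; -0.082 0.001 0.042 0 -0.014 0
[-0.07543798  0.00079643  0.07817053] [ 0.428 -0.045 -0.903] [-1.7  0.  -2.1] [ 0.29  0.52 -0.58  2.07  1.17  0.43  0.25]
-0.077 0.001 0.037 0 -0.01 0; -0.078 0 0.038 -0.001 -0.011 0; -0.076 0.001 0.039 0 -0.01 0.001; -0.076 0 0.04 0 -0.011 0
```

>>> apply_moves(steps="-0.084 0.001 0.04 0 -0.014 0; -0.083 0.001 0.042 0 -0.014 0; -0.082 0.001 0.042 0 -0.014 0; 0 0 0 0 0 0")

```text
time: 49.55
tool_pos: [0.6698, 0.0448, 0.0778]
tool_rot: [0.241, 0.049, 0.969, -0.012]
force: [0.5, 0.3, 0.1]
width: -0.0001
grip_force: 0.0
```

```bash
python3 push.py b 0.003
```

```text
[-0.01951929  0.00179722  0.07780846] [ 0.467 -0.048 -0.883] [0.5 0.3 0.1] [ 0.27  0.58 -0.55  1.97  1.22  0.43  0.25]
-0.057 -0.003 0.029 0 0 0
```

>>> apply_moves(steps="-0.028 -0.001 0.015 0 0 0; -0.022 0 0.011 0 0 0; -0.009 0 0.005 0 0 0; 0 0 0 0 0 0; 0 0 0 0 0 0")

```text
time: 50.18
tool_pos: [0.6816, 0.0433, 0.0778]
tool_rot: [0.241, 0.049, 0.969, -0.013]
force: [0.2, -0.1, 0.4]
width: -0.0002
grip_force: 0.0
```

```bash
python3 push.py b 0.003
```

```text
[-0.00760453  0.00152614  0.07779227] [ 0.466 -0.048 -0.884] [ 0.2 -0.1  0.4] [ 0.28  0.6  -0.56  1.94  1.2   0.44  0.29]
-0.004 -0.001 0.001 -0.001 -0.001 0.001
```

>>> apply_moves(steps="-0.008 0 0.004 0 0 0; -0.005 0 0.002 0 0 0; 0 0 0 0 0 0; 0 0 0 0 0 0")

```text
time: 50.68
tool_pos: [0.6845, 0.043, 0.0779]
tool_rot: [0.241, 0.049, 0.969, -0.013]
force: [-1.1, 0.3, -1.0]
width: 0.0001
grip_force: 0.6
```

>>> apply_moves(steps="-0.008 0 0.004 0 0 0; -0.006 0 0.003 0 0 0; 0 0 0 0 0 0; 0 0 0 0 0 0")

```text
time: 51.18
tool_pos: [0.6853, 0.043, 0.0773]
tool_rot: [0.239, 0.049, 0.97, -0.013]
force: [-34.8, -1.0, 22.7]
width: -0.0
grip_force: 17.5
```

```bash
python3 - <<'E'
from h import *
p,r=pose(); print(toC(p),robot.get_obs()['force'])
p_,d,c=snap('wrist','w8.png'); C=toC(cloud(d,c))
m=(C[...,2]>.05)&(C[...,2]<.1)&(abs(abs(C[...,1])-.07)<.04)&(C[...,0]>-.05)&(C[...,0]<.1)
P=C[m]; h,e=np.histogram(P[:,0],bins=np.arange(-.05,.1,.003)); print(list(zip(e.round(3),h)))
E
```

```text
[-0.00392871  0.00160057  0.07732763] [-34.8091293   -0.96035567  22.69248576]
[(np.float64(-0.05), np.int64(0)), (np.float64(-0.047), np.int64(0)), (np.float64(-0.044), np.int64(0)), (np.float64(-0.041), np.int64(0)), (np.float64(-0.038), np.int64(0)), (np.float64(-0.035), np.int64(0)), (np.float64(-0.032), np.int64(0)), (np.float64(-0.029), np.int64(0)), (np.float64(-0.026), np.int64(0)), (np.float64(-0.023), np.int64(0)), (np.float64(-0.02), np.int64(0)), (np.float64(-0.017), np.int64(0)), (np.float64(-0.014), np.int64(0)), (np.float64(-0.011), np.int64(0)), (np.float64(-0.008), np.int64(0)), (np.float64(-0.005), np.int64(0)), (np.float64(-0.002), np.int64(0)), (np.float64(0.001), np.int64(0)), (np.float64(0.004), np.int64(0)), (np.float64(0.007), np.int64(0)), (np.float64(0.01), np.int64(0)), (np.float64(0.013), np.int64(0)), (np.float64(0.016), np.int64(0)), (np.float64(0.019), np.int64(0)), (np.float64(0.022), np.int64(0)), (np.float64(0.025), np.int64(0)), (np.float64(0.028), np.int64(0)), (np.float64(0.031), np.int64(10686)), (np.float64(0.034), np.int64(8147)), (np.float64(0.037), np.int64(0)), (np.float64(0.04), np.int64(0)), (np.float64(0.043), np.int64(0)), (np.float64(0.046), np.int64(0)), (np.float64(0.049), np.int64(0)), (np.float64(0.052), np.int64(0)), (np.float64(0.055), np.int64(0)), (np.float64(0.058), np.int64(0)), (np.float64(0.061), np.int64(0)), (np.float64(0.064), np.int64(0)), (np.float64(0.067), np.int64(0)), (np.float64(0.07), np.int64(0)), (np.float64(0.073), np.int64(0)), (np.float64(0.076), np.int64(0)), (np.float64(0.079), np.int64(0)), (np.float64(0.082), np.int64(0)), (np.float64(0.085), np.int64(0)), (np.float64(0.088), np.int64(0)), (np.float64(0.091), np.int64(0)), (np.float64(0.094), np.int64(0)), (np.float64(0.097), np.int64(0))]
```

>>> apply_moves(steps="0.03 0 -0.016 0 0 0; 0.15 0 -0.08 0 0 0; 0.15 0 -0.08 0 0 0; 0.1 0 -0.15 0 0 0; 0.1 0 -0.15 0 0 0")

```text
time: 51.85
tool_pos: [0.5492, 0.057, 0.113]
tool_rot: [0.241, 0.049, 0.969, -0.013]
force: [0.2, -0.7, 0.3]
width: 0.0001
grip_force: 0.0
```

>>> apply_moves(steps="0 0 0 0 0 0; 0 0 0 0 0 0; 0 0 0 0 0 0")

```text
time: 52.22
tool_pos: [0.5506, 0.0567, 0.1121]
tool_rot: [0.241, 0.049, 0.969, -0.013]
force: [0.5, 0.4, 0.3]
width: 0.0
grip_force: 0.0
```

```bash
python3 - <<'E'
from meas import *
p,r=pose(); o=robot.get_obs(); print(toC(p),o['force'])
p_,d,c=snap('wrist'); C=toC(cloud(d,c))
m=(C[...,2]>.06)&(C[...,2]<.1)&(abs(abs(C[...,1])-.07)<.04)&(C[...,0]>-.05)&(C[...,0]<.1); print('tray front',np.median(C[m][:,0]) if m.any() else '')
m=(C[...,2]>.13)&(C[...,2]<.137)&(abs(C[...,1])<.13)&(C[...,0]>.02)&(C[...,0]<.2); print('lid',m.sum(),np.percentile(C[m],[1,50,99],axis=0).round(4) if m.any() else '')
p_,d,c=snap('scene'); cv2.imwrite('pics/s9.png',p_[:,:,::-1]); stones(cloud(d,c))
E
```

```text
[-0.13929101  0.00146908  0.11214335] [0.48759173 0.41914142 0.32863824]
tray front 0.03388925856919842
lid 0
```

View pics/s9.png

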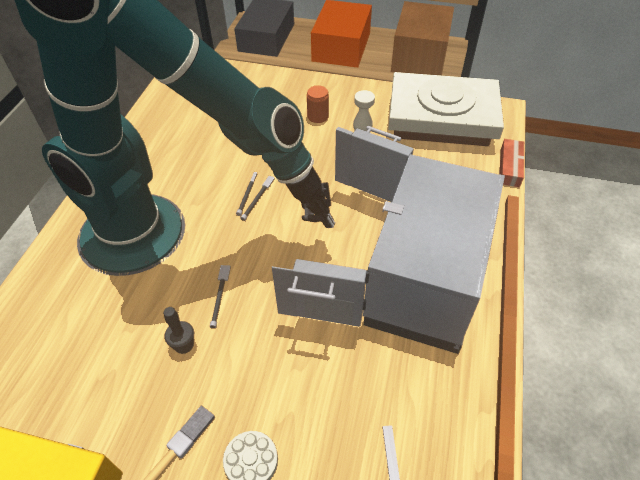

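Tray home, both doors open past square, bench clear of stones, the arm touching nothing (gripper free at about (320,220)). Handing in.

```bash
python3 -c "
from h import *
print(sign_off())"
```

```text
the job is handed in; nothing more can be done
None
```

I handed the job in at about 52 s of the 210 s allowed, and no verdict came back. Both stones are in the box, the lid was measured flat and about 1 mm off centre before I pushed the tray home to its stop (I didn't re-measure it inside), both doors are open past square, and the rosette, baluster and mallet were not touched.

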